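# Start a light exposure of the clear sample jars

### The arm

A 7-joint arm with a two-finger parallel gripper is mounted at the origin on a cart in front of the work surface, level with it; the furniture and walls round the work are solid. World frame = base frame: x ahead of the robot, y to its left, z up, the work surface at z = 0. Lengths are in m, angles in rad, forces in N, time in s.
With the tool pointing down it reaches from about 0.35 to 0.9 m from the base axis. Payload 7.2 kg.
Tool frame: the origin (TCP) lies between the finger pads; the fingertips stand 8 mm ahead of it and the grasp point (between the pads) lies 11 mm behind it; z points along the fingers, y is the line along which they close (so a half turn about z gives the same grasp; the last joint's range is limited). The gripper opens to 85 mm and grips with 20 to 120 N. Pads are 22 mm wide; open, the fingers measure 114 mm over their backs; the gripper's body (76 mm by 85 mm) begins 54 mm behind the grasp point. The pads swing forward as they close: fully open they stand 13 mm farther back than shut.
Start: joints at [1.244, 0.411, -0.013, 1.596, 0.006, 1.134, -0.082], TCP at [0.16, -0.604, 0.239] pointing down, gripper open.
Joint ranges: [-2.95, 2.95], [-0.29, 1.99], [-1.47, 1.44], [0.14, 2.54], [-1.03, 4.17], [0.13, 1.85], [-2.86, 2.86]. Speed limits (rad/s): [2.39, 2.39, 3.01, 3.01, 3.14, 3.14, 3.14].

### API

Orientations are given as a 3x3 rotation matrix whose columns are the frame's x, y, z axes.
In Python, from plant import arm gives the robot as it stands. The module is installed in compiled form; this text tells all that it offers.
- The arm moves only by the tool move_arm, never from a script. Its argument "motion" is a list of rows, each an object with "dr": the turn, a rotation vector about the tool's x, y, z in rad, a list of three; "translation": the shift along the tool's x, y, z in m, a list of three; "fingers": the closure in counts, from 0 (fully open) to 255 (shut). In form: [{"dr": [rx, ry, rz], "translation": [tx, ty, tz], "fingers": fingers}, ...]. A call has 1 to 20 rows; each row shifts and turns the commanded pose from where the row before left it, along the tool's axes as they then stand; what a row does not reach is not made up. A row lasts 1/8 s, in which the tool goes at most 62.5 mm and 10.7 degrees, less where a joint would pass 70% of its speed; a pose out of reach is approached as far as the arm can. A call with a gripper value outside its range is refused whole. The fingers move at their own pace and stop on an object; "squeeze" is the grip in N (left out, the last holds). Time passes only in rows, so rows that do not move let the fingers close. It gives the time, the measured TCP pose, the force, the opening and the grip force at its end, in the units of the state.
- arm.get_obs(): the state, without advancing time (a new reading comes with each control period).
- arm.capture(name): name is "scene" or "top"; returns the picture (480x640x3 uint8, red, green, blue); there is no depth.
- arm.camera_info(name): a dict with "K" (3x3 intrinsics, pixels), "R" (3x3) and "t" (3): a world point X has camera coordinates R X + t. Camera axes: x right, y down, z forward; pixel columns grow to the right and rows downward; lengths in m; the calibration is good to about 2 mm. A picture is of the moment at which its call begins. camera_info takes no time and is no camera call.
- arm.hand_in(): hands the job in; it is judged then, once.
Trained networks look in the newest picture that a camera, given by its name, has taken for a name from the list of things; names that differ only in an ending like _2 or _b are one class to them, and where a whole thing is asked for, a point or a joint stands for the part that bears it (a point fixed in the world has none). Each returns a list of dicts, best first, with "confidence" (0 to 1); they miss things now and then, are a little off and sometimes report something else, mostly with a low value. They report only what shows in the picture. A call takes as long as a camera call. They do not tell look-alikes from the thing itself.
- arm.regions_of(camera, query): "pixels" (480x640 bool, what is visible of it) and "pixel" ([row, column] in pixels, amid what is visible of it).
- arm.mark_of(camera, query): "pixel" ([row, column] in pixels: a listed point, or the origin of a listed thing).
The state is a dict: "time": time; "joint_positions": joint angles; "joint_vel": joint speeds; "tau": joint torques, N m; "tool_pos": TCP position; "tcp_rot": TCP orientation; "force": force on the tool from outside, world axes, zero at the start; "moment": the same for the moment, N m; "gripper_width": finger opening in m; "grasp_force": force on a finger pad.
Only numpy, scipy, OpenCV 4.12 (cv2) and the standard library are available. Lean on these libraries where they do the work, as an engineer would, in place of code of your own. Each camera call takes 0.05 s, during which the arm holds its last target. There are 200 camera calls.

### The job

Start a light exposure: stand every clear jar upright in a row along the middle of the white tray, the row pointing at the lamp post, leaving the amber jar (the dark control) on the bench, swing the lamp so that its hood is centred over the tray with all the jars beneath it, and turn the selector of the timer one click, from its white dot to the blue one. Only then slide the dust cover off the start button, press the button fully, and slide the cover back fully home.

Things in the scene. Friction and masses are not known exactly. Their poses are not given: they have to be found in the camera images.
- sample_1: Clear glass jar with a blue screw cap, one of up to three (sometimes absent). Origin: centre of its underside; z up. 55 mm in diameter up to z = 78 mm, then a neck 28 mm in diameter; the cap, 33 mm in diameter, goes from z = 100 to 123 mm and can be gripped (the cap does not come off). 0.25 to 0.45 kg, most of it near the foot. It starts upright on the bench, in a staggered line of jars between the tray and the timer.
- sample_2: Another clear jar, same size and origin (sometimes absent).
- sample_3: Another clear jar, same size and origin (sometimes absent).
- control: Amber jar with a blue cap, same size and origin as the clear jars and standing among them. It is the dark control and stays on the bench where it is. Between the line of jars and the bench's front edge, about 110 mm, there is nothing but a pencil and a pen lying flat.
- tray: Shallow white tray, fixed to the bench, in front of the lamp post. Origin: centre of its underside; its y axis runs along its 260 mm length, which points roughly from the robot to the lamp post; x along its 200 mm width. Its floor is 4 mm above the bench and its rim 12 mm above the bench; inside the rim it is 184 by 244 mm. Three jars fit in a row along its length at 70 to 75 mm spacing.
- lamp (a joint): Swing angle of the lamp on its upright post, rad. At 0 the lamp points from the post along the stand's -x axis (towards the robot); growing values swing it clockwise seen from above, to the robot's left (+y). Range -0.45 to 1.60. It starts parked to the left, at 1.25 to 1.42. The hinge is held by friction (about 2 N at the grip) and stays where it is left.
- lamp_hinge (a point): Point on the post's axis, 170 mm above the bench; the lamp turns about the vertical line through it. Its axes are those of the lamp stand (x pointing roughly away from the robot, y left, z up).
- hood_mid (a point): Middle of the underside of the lamp's hood, 228 mm from the post's axis and 170 mm above the bench. Its x axis runs along the hood towards the post, y across the hood, z up. The hood is white, 235 mm long (from 110 to 345 mm out from the post), 104 mm wide and 42 mm high; with it over the tray the jars pass 43 mm below it, and they cannot be reached from above.
- lamp_grip (a point): Middle of the upright black grip on top of the hood near its outer end: a round post 20 mm in diameter and 46 mm high, from 212 to 258 mm above the bench, 312 mm from the post's axis. This point is 238 mm above the bench. The lamp is moved by it.
- timer: Timer unit, a grey box fixed to the bench at the robot's left, 160 mm deep (x), 230 mm wide (y), 56 mm high. Origin: centre of its underside; x points away from the robot, y left, z up. The selector is at the right of its top, the covered button at the left.
- selector (a joint): Angle of the selector, rad: 0 with its white pointer at the white dot (left), 0.70 at the blue dot (middle, pointing along the timer's x axis), 1.40 at the red dot (right); clockwise from above is positive. A spring detent holds it in each of the three positions: about 0.17 N m is needed to leave the white one, and past half way (0.35) it snaps on by itself to the next one. It starts at the white dot.
- selector_axis (a point): Point on the selector's vertical axis, 78 mm above the bench; axes of the timer. The selector's bar grip is 42 mm long (along its pointer), 13 mm thick and goes from 68 to 88 mm above the bench, on a disc 47 mm in diameter.
- dust_cover (a joint): Travel of the dust cover, m: 0 fully home over the start button, 0.070 fully back. It slides along the timer's +x axis (away from the robot), needs about 2 N and stays where it is left.
- cover_tab (a point): Middle of the black tab on top of the dust cover, 88 mm above the bench; axes of the timer; moves with the cover. The tab is a rib 44 mm long across the slide (y), 11 mm thick (x) and goes from 76 to 98 mm above the bench. The cover's plate is 56 mm (x) by 64 mm (y), its top 76 mm above the bench.
- start_button (a joint): Travel of the green start button, m: 0 out, 0.006 fully pressed (downwards, about 5 N).
- button_top (a point): Centre of the top of the start button when it is out, 69 mm above the bench, right below the dust cover when that is home. The button is 27 mm in diameter.
- flask: Volumetric flask with a long neck, 62 mm in diameter and 155 mm high, standing to the left of the timer. Origin: centre of its underside. Leave it alone.
Things that resemble listed ones, but are neither listed nor needed, are in the scene too. Leave any turquoise look-alike of the sample_3 alone.

How it is judged:
By the outcome, as a careful person would: the job done as asked, in the order asked, and still so for the second after the job is handed in, with the robot touching nothing.
Of sample_1, sample_2, sample_3 only 2 to 3 are there at a start; the rules pass over those that are not, and their reading is None.
At some moment in a run one of sample_1, sample_2, sample_3 may be knocked a few centimetres aside while the robot is not near it.
It also fails if it takes over 210 s, if anything falls off the work surface, if the arm or the gripper's body presses on something with over 40 N, if the wrist force passes 120 N, or if a joint passes its speed limit or range.

## Working session

There is one attempt and no reset: what is moved stays moved. The work goes in short steps, Python scripts to look and compute and a tool call to move; the robot and the scene stay as the last step left them, time stands still between calls to the robot, and variables do not carry over. Pictures are saved under pics/ and viewed, at most 14 in all, crops included, and the job is handed in when it is done.

Besides the shell and the picture viewer there is one more tool, called after "Call:" as a command line: name --argument value ..., lists and objects as JSON in quotes. move_arm: Moves the arm, as the interface text tells. Its arguments: {"type":"object","properties":{"motion":{"type":"array"},"squeeze":{"type":"number"}},"required":["motion"]}

```bash
mkdir -p pics; cat > h.py <<'E'
import numpy as np, cv2
from plant import arm
def save(cam,name,crop=None,scale=1):
    im=arm.capture(cam)[:,:,::-1]
    if crop: r0,r1,c0,c1=crop; im=im[r0:r1,c0:c1]
    if scale!=1: im=cv2.resize(im,None,fx=scale,fy=scale,interpolation=cv2.INTER_CUBIC)
    cv2.imwrite('pics/'+name+'.png',im)
def ray(cam,px,z):
    i=arm.camera_info(cam);K,R,t=map(np.array,(i['K'],i['R'],i['t']))
    d=R.T@np.linalg.solve(K,[px[1],px[0],1]);c=-R.T@t
    return c+d*(z-c[2])/d[2]
def proj(cam,X):
    i=arm.camera_info(cam);x=np.array(i['K'])@(np.array(i['R'])@X+i['t']);return x[1]/x[2],x[0]/x[2]
E
python3 - <<'E'
from h import *
np.set_printoptions(precision=3,suppress=True)
save('scene','s0');save('top','t0')
for c in('scene','top'):
    i=arm.camera_info(c);print(c,-np.array(i['R']).T@i['t'])
    for q,z in(('sample_1',0),('control',0),('tray',0),('lamp_hinge',.17),('hood_mid',.17),('lamp_grip',.238),('timer',0),('selector_axis',.078),('cover_tab',.088),('button_top',.069),('flask',0)):
        for m in arm.mark_of(c,q)[:6]: print(c,q,round(m['confidence'],2),np.round(m['pixel']),ray(c,m['pixel'],z))
o=arm.get_obs();print(o['time'],o['tool_pos'],o['tcp_rot'],o['gripper_width'])
E
```

```text
scene [-0.063  1.193  1.04 ]
scene sample_1 0.96 [278. 367.] [0.469 0.068 0.   ]
scene sample_1 0.75 [285. 324.] [0.573 0.172 0.   ]
scene sample_1 0.66 [268. 336.] [0.583 0.073 0.   ]
scene sample_1 0.55 [304. 345.] [0.472 0.214 0.   ]
scene control 0.71 [271. 388.] [ 0.427 -0.     0.   ]
scene tray 0.64 [235. 394.] [ 0.495 -0.198  0.   ]
scene lamp_hinge 0.72 [170. 348.] [ 0.733 -0.274  0.17 ]
scene lamp_hinge 0.42 [301. 342.] [0.396 0.368 0.17 ]
scene hood_mid 0.67 [204. 326.] [ 0.681 -0.023  0.17 ]
scene lamp_grip 0.62 [198. 320.] [0.658 0.052 0.238]
scene timer 0.74 [334. 298.] [0.526 0.391 0.   ]
scene selector_axis 0.66 [304. 312.] [0.513 0.333 0.078]
scene cover_tab 0.68 [325. 301.] [0.489 0.426 0.088]
scene cover_tab 0.19 [204. 324.] [ 0.757 -0.135  0.088]
scene button_top 0.85 [330. 300.] [0.491 0.429 0.069]
scene button_top 0.72 [197. 317.] [ 0.824 -0.193  0.069]
scene button_top 0.22 [335. 300.] [0.481 0.444 0.069]
scene flask 0.94 [386. 256.] [0.52  0.596 0.   ]
top [0.31  0.119 1.537]
top sample_1 0.84 [235. 342.] [0.593 0.08  0.   ]
top sample_1 0.75 [238. 311.] [0.584
[... 206 characters left out ...]
 0.   ]
top lamp_hinge 0.97 [168. 473.] [ 0.735 -0.26   0.17 ]
top hood_mid 0.98 [186. 383.] [ 0.69  -0.023  0.17 ]
top hood_mid 0.19 [264. 446.] [ 0.484 -0.178  0.17 ]
top lamp_grip 0.74 [188. 354.] [0.667 0.054 0.238]
top lamp_grip 0.26 [271. 218.] [0.464 0.389 0.238]
top timer 0.81 [260. 242.] [0.523 0.371 0.   ]
top selector_axis 0.69 [259. 257.] [0.514 0.317 0.078]
top selector_axis 0.37 [189. 386.] [ 0.707 -0.042  0.078]
top cover_tab 0.65 [269. 214.] [0.487 0.431 0.088]
top button_top 0.88 [272. 216.] [0.482 0.429 0.069]
top flask 0.65 [258. 169.] [0.531 0.582 0.   ]
1.2 [ 0.16  -0.604  0.239] [[ 0.967  0.256 -0.   ]
 [ 0.256 -0.967  0.   ]
 [ 0.    -0.    -1.   ]] 0.08546204897760874
```

```bash
python3 - <<'E'
import cv2
for n,c in(('s0',(140,420,200,480)),('t0',(130,330,130,510))):
    im=cv2.imread(f'pics/{n}.png');r0,r1,c0,c1=c
    cv2.imwrite(f'pics/{n}c.png',cv2.resize(im[r0:r1,c0:c1],None,fx=2.1,fy=2.1,interpolation=cv2.INTER_CUBIC))
E
```

```text
(no output)
```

View pics/s0c.png

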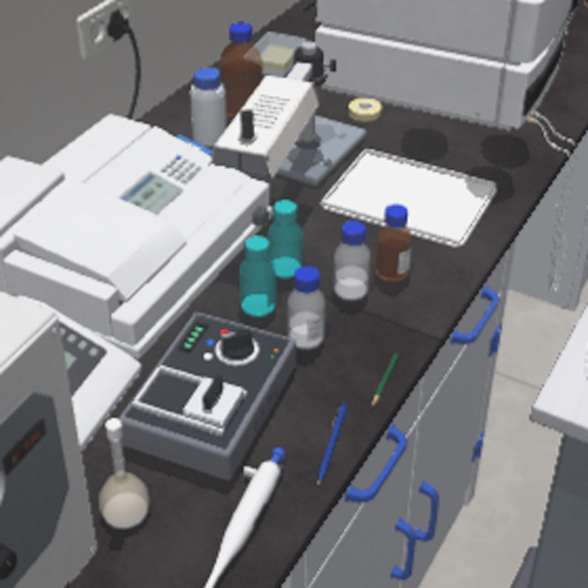

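View pics/t0c.png

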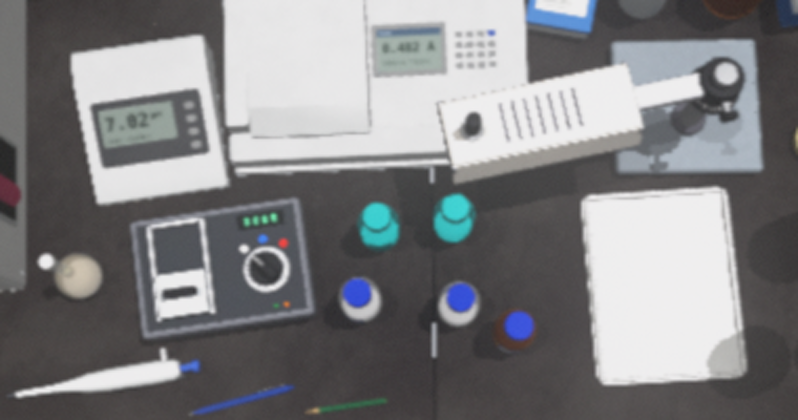

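Scene: two clear jars with blue caps (top crop 360,298 and 460,300), an amber jar (518,328), and two turquoise look-alikes (380,222; 455,215) to leave alone. The lamp is parked left, and the selector points at the white dot. Next I'll refine the positions.

```bash
cat >> h.py <<'E'
def caps(im=None):
    im=arm.capture('top') if im is None else im
    h=cv2.cvtColor(im,cv2.COLOR_RGB2HSV)
    m=cv2.inRange(h,(112,130,60),(128,255,255))
    n,l,s,c=cv2.connectedComponentsWithStats(m)
    return [(ray('top',(c[i][1],c[i][0]),.120),s[i][4],c[i]) for i in range(1,n) if s[i][4]>60]
def plan(x,y,z,yaw):
    # translation in tool axes now, and turn about tool z (do translation first)
    o=arm.get_obs();R=np.array(o['tcp_rot']);d=R.T@(np.array([x,y,z])-o['tool_pos'])
    cur=np.arctan2(R[1,0],R[0,0]);print('yaw',round(cur,3),'move',np.round(d,4),'turn',np.round((cur-yaw+np.pi)%(2*np.pi)-np.pi,3))
E
python3 - <<'E'
from h import *
np.set_printoptions(precision=3,suppress=True)
im=arm.capture('top')
for c in caps(im): print('cap',*c)
arm.capture('scene')
def rect(q,z):
    r=arm.regions_of('top',q)[0];ys,xs=np.nonzero(r['pixels'])
    P=np.array([ray('top',(y,x),z)[:2] for y,x in zip(ys,xs)]).astype(np.float32)
    print(q,round(r['confidence'],2),cv2.minAreaRect(P))
rect('tray',.012);rect('timer',.056);rect('hood_mid',.212);rect('selector_axis',.078);rect('cover_tab',.08)
E
python3 -c "
import cv2
im=cv2.imread('pics/t0.png')[215:300,185:290]
cv2.imwrite('pics/tim.png',cv2.resize(im,None,fx=6,fy=6,interpolation=cv2.INTER_CUBIC))"
```

```text
cap [ 0.944 -0.344  0.12 ] 252 [494.437 101.127]
cap [ 0.923 -0.203  0.12 ] 170 [443.6 108.9]
cap [0.481 0.197 0.12 ] 130 [299.631 268.862]
cap [0.474 0.066 0.12 ] 131 [349.008 271.191]
cap [ 0.437 -0.005  0.12 ] 149 [376.671 284.691]
cap [0.348 0.337 0.12 ] 108 [245.991 319.88 ]
cap [ 0.303 -0.059  0.12 ] 77 [399.    336.351]
cap [0.304 0.258 0.12 ] 107 [276.383 336.972]Traceback (most recent call last):
  File "<stdin>", line 10, in <module>
  File "<stdin>", line 8, in rect
  File "h.py", line 9, in ray
    i=arm.camera_info(cam);K,R,t=map(np.array,(i['K'],i['R'],i['t']))
ValueError: time passes only in moves, steps and waits
```

View pics/tim.png

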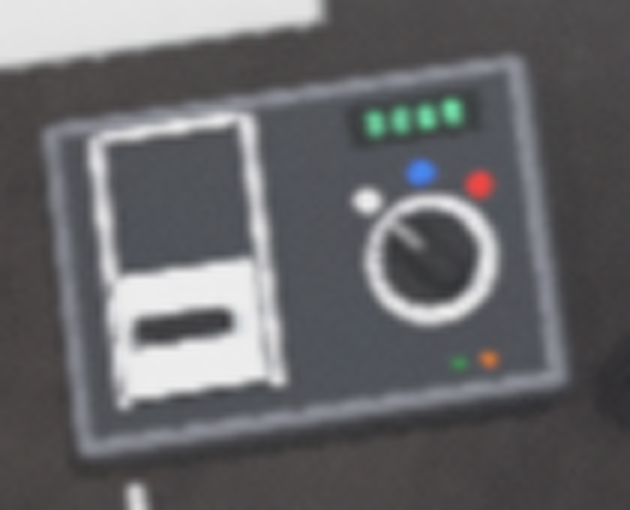

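```bash
python3 - <<'E'
s=open('h.py').read()
s=s.replace("def ray(","_I={}\ndef info(c):\n    if c not in _I:_I[c]=arm.camera_info(c)\n    return _I[c]\ndef ray(",1).replace("i=arm.camera_info(cam)","i=info(cam)")
open('h.py','w').write(s)
E
python3 - <<'E'
from h import *
np.set_printoptions(precision=3,suppress=True)
arm.capture('top')
def rect(q,z):
    r=arm.regions_of('top',q)[0];ys,xs=np.nonzero(r['pixels'])
    P=np.array([ray('top',(y,x),z)[:2] for y,x in zip(ys,xs)]).astype(np.float32)
    print(q,round(r['confidence'],2),cv2.minAreaRect(P))
rect('tray',.012);rect('timer',.056)
C=lambda x,y,z:ray('top',(215+(y-2.5)/6,185+(x-2.5)/6),z)
print('sel',C(432,258,.072),'tab',C(184,323,.098),C(136,330,.098),C(232,317,.098),'pointer',C(385,218,.088)-C(420,247,.088))
print('timer top corners',[C(x,y,.056) for x,y in((46,128),(520,60),(562,380),(88,455))])
for i in range(2):
    arm.capture('top')
    for q,z in(('lamp_grip',.238),('lamp_hinge',.17),('hood_mid',.17)):
        m=arm.mark_of('top',q)[0];print(q,m['confidence'],ray('top',m['pixel'],z))
# grip top disc triangulated crop
im=cv2.imread('pics/t0.png')[150:230,330:500];cv2.imwrite('pics/lamp.png',cv2.resize(im,None,fx=4.5,fy=4.5,interpolation=cv2.INTER_CUBIC))
plan(.474,.066,.26,0.0)
E
```

```text
tray 0.95 ((0.4992695152759552, -0.20934206247329712), (0.26120731234550476, 0.1992039680480957), 3.0533270835876465)
timer 0.97 ((0.521373987197876, 0.3794335722923279), (0.16505610942840576, 0.23214936256408691), 8.17205810546875)
sel [0.519 0.318 0.072] tab [0.487 0.426 0.098] [0.484 0.448 0.098] [0.489 0.405 0.098] pointer [0.013 0.016 0.   ]
timer top corners [array([0.585, 0.503, 0.056]), array([0.615, 0.28 , 0.056]), array([0.464, 0.26 , 0.056]), array([0.431, 0.478, 0.056])]
lamp_grip 0.68 [0.668 0.05  0.238]
lamp_hinge 0.73 [ 0.734 -0.256  0.17 ]
hood_mid 0.71 [ 0.688 -0.026  0.17 ]
lamp_grip 0.91 [0.664 0.054 0.238]Traceback (most recent call last):
  File "<stdin>", line 15, in <module>
IndexError: list index out of range
```

```bash
python3 - <<'E'
from h import *
plan(.474,.066,.25,0.2588)
print(arm.get_obs()['time'])
im=cv2.imread('pics/t0.png')[150:230,330:500];cv2.imwrite('pics/lamp.png',cv2.resize(im,None,fx=4.5,fy=4.5,interpolation=cv2.INTER_CUBIC))
E
```

```text
yaw 0.259 move [ 0.4751 -0.5675 -0.0107] turn 0.0
1.85
```

View pics/lamp.png

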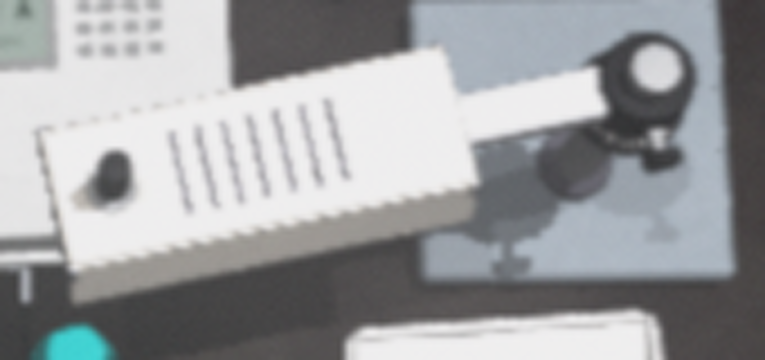

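```bash
python3 - <<'E'
from h import *
L=lambda x,y,z:np.round(ray('top',(150+(y-1.75)/4.5,330+(x-1.75)/4.5),z),3)
print('foot',L(573,162,.01),L(573,162,.03))
for z in(.17,.2,.22,.25,.3):print(L(657,67,z),L(645,80,z))
print('grip top',L(118,165,.258))
print('hood corners top',[L(*p,.212) for p in((40,130),(440,45),(478,185),(68,268))])
E
```

```text
foot [ 0.733 -0.256  0.01 ] [ 0.728 -0.251  0.03 ]
[ 0.746 -0.268  0.17 ] [ 0.738 -0.26   0.17 ]
[ 0.736 -0.259  0.2  ] [ 0.728 -0.252  0.2  ]
[ 0.73  -0.254  0.22 ] [ 0.722 -0.247  0.22 ]
[ 0.72  -0.245  0.25 ] [ 0.713 -0.238  0.25 ]
[ 0.704 -0.231  0.3  ] [ 0.697 -0.224  0.3  ]
grip top [0.666 0.051 0.258]
hood corners top [array([0.7  , 0.093, 0.212]), array([ 0.747, -0.135,  0.212]), array([ 0.665, -0.152,  0.212]), array([0.62 , 0.078, 0.212])]
```

Call:
move_arm --motion '[{"dr":[0,0,0],"translation":[0.038,-0.045,-0.003],"fingers":0},{"dr":[0,0,0],"translation":[0.038,-0.045,-0.003],"fingers":0},{"dr":[0,0,0],"translation":[0.038,-0.045,-0.003],"fingers":0},{"dr":[0,0,0],"translation":[0.038,-0.045,-0.002],"fingers":0},{"dr":[0,0,0],"translation":[0.038,-0.045,0],"fingers":0},{"dr":[0,0,0],"translation":[0.038,-0.045,0],"fingers":0},{"dr":[0,0,0],"translation":[0.038,-0.045,0],"fingers":0},{"dr":[0,0,0],"translation":[0.038,-0.045,0],"fingers":0},{"dr":[0,0,0],"translation":[0.038,-0.045,0],"fingers":0},{"dr":[0,0,0],"translation":[0.038,-0.045,0],"fingers":0},{"dr":[0,0,0],"translation":[0.038,-0.045,0],"fingers":0},{"dr":[0,0,0],"translation":[0.038,-0.045,0],"fingers":0},{"dr":[0,0,0],"translation":[0.019,-0.0275,0],"fingers":0},{"dr":[0,0,0],"translation":[0,0,0],"fingers":0},{"dr":[0,0,0],"translation":[0,0,0],"fingers":0}]'

```text
time: 3.72
tool_pos: [0.4736, 0.0652, 0.2501]
tcp_rot: [[0.967, 0.256, -0.001], [0.256, -0.967, -0.001], [-0.001, 0.0, -1.0]]
force: [-0.3, -1.5, 0.5]
gripper_width: 0.0853
grasp_force: 0.0
```

Call:
move_arm --motion '[{"dr":[0,0,0],"translation":[0,0,0.03],"fingers":0},{"dr":[0,0,0],"translation":[0,0,0.03],"fingers":0},{"dr":[0,0,0],"translation":[0,0,0.03],"fingers":0},{"dr":[0,0,0],"translation":[0,0,0.03],"fingers":0},{"dr":[0,0,0],"translation":[0,0,0.02],"fingers":0},{"dr":[0,0,0],"translation":[0,0,0.01],"fingers":0},{"dr":[0,0,0],"translation":[0,0,0],"fingers":0},{"dr":[0,0,0],"translation":[0,0,0],"fingers":255},{"dr":[0,0,0],"translation":[0,0,0],"fingers":255},{"dr":[0,0,0],"translation":[0,0,0],"fingers":255},{"dr":[0,0,0],"translation":[0,0,0],"fingers":255},{"dr":[0,0,0],"translation":[0,0,0],"fingers":255},{"dr":[0,0,0],"translation":[0,0,0],"fingers":255},{"dr":[0,0,0],"translation":[0,0,0],"fingers":255},{"dr":[0,0,0],"translation":[0,0,0],"fingers":255}]' --squeeze 45

```text
time: 5.6
tool_pos: [0.4743, 0.0663, 0.1009]
tcp_rot: [[0.967, 0.256, 0.001], [0.256, -0.967, 0.0], [0.001, 0.0, -1.0]]
force: [-0.4, 0.9, 6.4]
gripper_width: 0.0319
grasp_force: 44.6
```

Call:
move_arm --motion '[{"dr":[0,0,0],"translation":[0,0,-0.01],"fingers":255},{"dr":[0,0,0],"translation":[0,0,-0.02],"fingers":255},{"dr":[0,0,0],"translation":[0,0,-0.03],"fingers":255},{"dr":[0,0,0],"translation":[0,0,-0.03],"fingers":255},{"dr":[0,0,0],"translation":[0,0,-0.03],"fingers":255},{"dr":[0,0,0],"translation":[0,0,-0.02],"fingers":255},{"dr":[0,0,0],"translation":[0,0,-0.01],"fingers":255},{"dr":[0,0,0],"translation":[0,0,0],"fingers":255}]'

```text
time: 6.6
tool_pos: [0.4738, 0.0659, 0.2504]
tcp_rot: [[0.967, 0.256, 0.0], [0.256, -0.967, -0.0], [0.0, 0.0, -1.0]]
force: [0.1, -0.5, -5.5]
gripper_width: 0.0318
grasp_force: 45.3
```

```bash
python3 - <<'E'
from h import *
plan(.535,-.212,.26,0)
E
```

```text
yaw 0.259 move [-0.0119  0.2843 -0.0095] turn 0.259
```

Call:
move_arm --motion '[{"dr":[0,0,0],"translation":[0,0.015,0],"fingers":255},{"dr":[0,0,0],"translation":[-0.002,0.03,0],"fingers":255},{"dr":[0,0,0],"translation":[-0.002,0.04,0],"fingers":255},{"dr":[0,0,0],"translation":[-0.002,0.04,0],"fingers":255},{"dr":[0,0,0],"translation":[-0.002,0.04,0],"fingers":255},{"dr":[0,0,0],"translation":[-0.002,0.04,0],"fingers":255},{"dr":[0,0,0],"translation":[-0.002,0.04,0],"fingers":255},{"dr":[0,0,0],"translation":[0,0.025,0],"fingers":255},{"dr":[0,0,0],"translation":[0,0.014,0],"fingers":255},{"dr":[0,0,0.06],"translation":[0,0,0],"fingers":255},{"dr":[0,0,0.1],"translation":[0,0,0],"fingers":255},{"dr":[0,0,0.1],"translation":[0,0,0],"fingers":255},{"dr":[0,0,0],"translation":[0,0,0.02],"fingers":255},{"dr":[0,0,0],"translation":[0,0,0.03],"fingers":255},{"dr":[0,0,0],"translation":[0,0,0.03],"fingers":255},{"dr":[0,0,0],"translation":[0,0,0.03],"fingers":255},{"dr":[0,0,0],"translation":[0,0,0.015],"fingers":255},{"dr":[0,0,0],"translation":[0,0,0],"fingers":255}]'

```text
time: 8.85
tool_pos: [0.5346, -0.2109, 0.1245]
tcp_rot: [[1.0, -0.0, -0.002], [-0.0, -1.0, 0.001], [-0.002, -0.001, -1.0]]
force: [0.6, 0.4, -3.5]
gripper_width: 0.0317
grasp_force: 45.3
```

Call:
move_arm --motion '[{"dr":[0,0,0],"translation":[0,0.001,0.008],"fingers":255},{"dr":[0,0,0],"translation":[0,0,0.006],"fingers":255},{"dr":[0,0,0],"translation":[0,0,0.004],"fingers":255},{"dr":[0,0,0],"translation":[0,0,0],"fingers":255},{"dr":[0,0,0],"translation":[0,0,0],"fingers":255}]'

```text
time: 9.48
tool_pos: [0.5351, -0.2127, 0.1075]
tcp_rot: [[1.0, -0.001, 0.0], [-0.001, -1.0, -0.0], [0.0, 0.0, -1.0]]
force: [-0.7, -0.3, -3.8]
gripper_width: 0.0317
grasp_force: 45.4
```

Call:
move_arm --motion '[{"dr":[0,0,0],"translation":[0,0,0.002],"fingers":255},{"dr":[0,0,0],"translation":[0,0,0],"fingers":255},{"dr":[0,0,0],"translation":[0,0,0],"fingers":255}]'

```text
time: 9.85
tool_pos: [0.535, -0.2127, 0.1053]
tcp_rot: [[1.0, -0.001, 0.0], [-0.001, -1.0, -0.0], [0.0, 0.0, -1.0]]
force: [-0.3, 0.9, -4.6]
gripper_width: 0.0319
grasp_force: 45.4
```

Call:
move_arm --motion '[{"dr":[0,0,0],"translation":[0,0,0],"fingers":120},{"dr":[0,0,0],"translation":[0,0,0],"fingers":60},{"dr":[0,0,0],"translation":[0,0,0],"fingers":0},{"dr":[0,0,0],"translation":[0,0,0],"fingers":0},{"dr":[0,0,0],"translation":[0,0,0],"fingers":0},{"dr":[0,0,0],"translation":[0,0,-0.01],"fingers":0},{"dr":[0,0,0],"translation":[0,0,-0.03],"fingers":0},{"dr":[0,0,0],"translation":[0,0,-0.04],"fingers":0},{"dr":[0,0,0],"translation":[0,0,-0.04],"fingers":0},{"dr":[0,0,0],"translation":[0,0,-0.025],"fingers":0},{"dr":[0,0,0],"translation":[0,-0.02,0],"fingers":0},{"dr":[0,0,0],"translation":[-0.01,-0.04,0],"fingers":0},{"dr":[0,0,0],"translation":[-0.01,-0.05,0],"fingers":0},{"dr":[0,0,0],"translation":[-0.01,-0.05,0],"fingers":0},{"dr":[0,0,0],"translation":[-0.01,-0.05,0],"fingers":0},{"dr":[0,0,0],"translation":[-0.01,-0.04,0],"fingers":0},{"dr":[0,0,0],"translation":[0,0,0],"fingers":0}]'

```text
time: 11.98
tool_pos: [0.4836, 0.0418, 0.2501]
tcp_rot: [[1.0, 0.006, -0.001], [0.006, -1.0, 0.001], [-0.001, -0.001, -1.0]]
force: [0.7, -0.5, -0.1]
gripper_width: 0.0853
grasp_force: 0.0
```

```bash
python3 - <<'E'
from h import *
np.set_printoptions(precision=3,suppress=True)
for c in caps(): print('cap',*c)
save('scene','s1',(150,330,260,460),3)
plan(.478,.198,.25,0)
E
```

```text
cap [ 0.944 -0.344  0.12 ] 254 [494.476 101.122]
cap [ 0.923 -0.203  0.12 ] 175 [443.474 109.091]
cap [ 0.534 -0.213  0.12 ] 116 [454.181 247.293]
cap [0.481 0.197 0.12 ] 129 [299.597 268.899]
cap [0.349 0.336 0.12 ] 109 [246.541 319.743]
cap [0.304 0.258 0.12 ] 109 [276.367 336.954]
yaw 0.0 move [-0.007 -0.16  -0.   ] turn 0.0
```

View pics/s1.png

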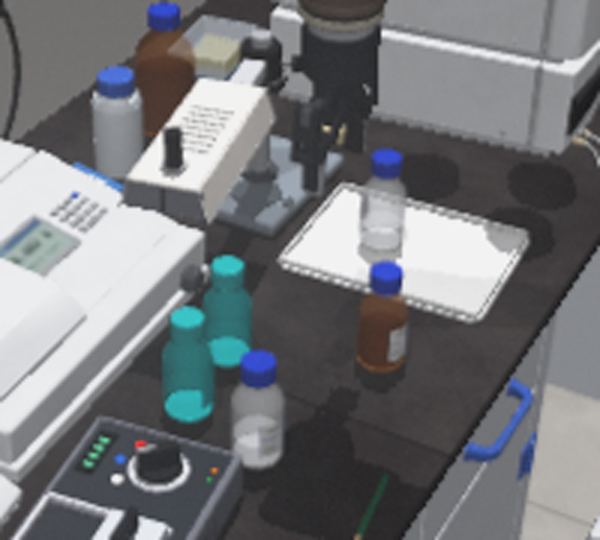

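Jar 1 stands upright in the tray (scene crop 382,215). The second clear jar is undisturbed at (258,410) and the amber one is untouched.

Call:
move_arm --motion '[{"dr":[0,0,0],"translation":[0,-0.02,0],"fingers":0},{"dr":[0,0,0],"translation":[-0.004,-0.04,0],"fingers":0},{"dr":[0,0,0],"translation":[0,-0.04,0],"fingers":0},{"dr":[0,0,0],"translation":[0,-0.04,0],"fingers":0},{"dr":[0,0,0],"translation":[0,-0.017,0],"fingers":0},{"dr":[0,0,0],"translation":[0,0,0.03],"fingers":0},{"dr":[0,0,0],"translation":[0,0,0.03],"fingers":0},{"dr":[0,0,0],"translation":[0,0,0.03],"fingers":0},{"dr":[0,0,0],"translation":[0,0,0.03],"fingers":0},{"dr":[0,0,0],"translation":[0,0,0.02],"fingers":0},{"dr":[0,0,0],"translation":[0,0,0.009],"fingers":0},{"dr":[0,0,0],"translation":[0,0,0],"fingers":0},{"dr":[0,0,0],"translation":[0,0,0],"fingers":255},{"dr":[0,0,0],"translation":[0,0,0],"fingers":255},{"dr":[0,0,0],"translation":[0,0,0],"fingers":255},{"dr":[0,0,0],"translation":[0,0,0],"fingers":255},{"dr":[0,0,0],"translation":[0,0,0],"fingers":255},{"dr":[0,0,0],"translation":[0,0,0],"fingers":255},{"dr":[0,0,0],"translation":[0,0,0],"fingers":255}]' --squeeze 45

```text
time: 14.45
tool_pos: [0.4819, 0.195, 0.1019]
tcp_rot: [[1.0, -0.001, 0.001], [-0.001, -1.0, 0.001], [0.001, -0.001, -1.0]]
force: [-0.1, 1.1, 6.2]
gripper_width: 0.0318
grasp_force: 44.8
```

Call:
move_arm --motion '[{"dr":[0,0,0],"translation":[0,0,-0.01],"fingers":255},{"dr":[0,0,0],"translation":[0,0,-0.02],"fingers":255},{"dr":[0,0,0],"translation":[0,0,-0.03],"fingers":255},{"dr":[0,0,0],"translation":[0,0,-0.03],"fingers":255},{"dr":[0,0,0],"translation":[0,0,-0.03],"fingers":255},{"dr":[0,0,0],"translation":[0,0,-0.02],"fingers":255},{"dr":[0,0,0],"translation":[0,0,-0.01],"fingers":255},{"dr":[0,0,0],"translation":[0,0,0],"fingers":255}]'

```text
time: 15.45
tool_pos: [0.4814, 0.1942, 0.2514]
tcp_rot: [[1.0, -0.001, 0.0], [-0.001, -1.0, -0.0], [0.0, 0.0, -1.0]]
force: [-0.6, 0.2, -3.3]
gripper_width: 0.0321
grasp_force: 45.0
```

```bash
python3 - <<'E'
from h import *
plan(.463,-.206,.25,0)
print(arm.get_obs()['gripper_width'])
E
```

```text
yaw -0.001 move [-0.0178  0.4002  0.0015] turn -0.001
0.03211434892722178
```

Call:
move_arm --motion '[{"dr":[0,0,0],"translation":[-0.002,0.02,0],"fingers":255},{"dr":[0,0,0],"translation":[-0.002,0.035,0],"fingers":255},{"dr":[0,0,0],"translation":[-0.002,0.045,0],"fingers":255},{"dr":[0,0,0],"translation":[-0.002,0.045,0],"fingers":255},{"dr":[0,0,0],"translation":[-0.002,0.045,0],"fingers":255},{"dr":[0,0,0],"translation":[-0.002,0.045,0],"fingers":255},{"dr":[0,0,0],"translation":[-0.002,0.045,0],"fingers":255},{"dr":[0,0,0],"translation":[-0.002,0.045,0],"fingers":255},{"dr":[0,0,0],"translation":[-0.002,0.04,0],"fingers":255},{"dr":[0,0,0],"translation":[0,0.025,0],"fingers":255},{"dr":[0,0,0],"translation":[0,0.01,0],"fingers":255},{"dr":[0,0,0],"translation":[0,0,0.02],"fingers":255},{"dr":[0,0,0],"translation":[0,0,0.03],"fingers":255},{"dr":[0,0,0],"translation":[0,0,0.03],"fingers":255},{"dr":[0,0,0],"translation":[0,0,0.03],"fingers":255},{"dr":[0,0,0],"translation":[0,0,0.015],"fingers":255},{"dr":[0,0,0],"translation":[0,0,0.01],"fingers":255},{"dr":[0,0,0],"translation":[0,0,0.006],"fingers":255},{"dr":[0,0,0],"translation":[0,0,0],"fingers":255},{"dr":[0,0,0],"translation":[0,0,0],"fingers":255}]'

```text
time: 17.95
tool_pos: [0.4634, -0.2057, 0.1109]
tcp_rot: [[1.0, -0.001, 0.001], [-0.001, -1.0, -0.001], [0.001, 0.001, -1.0]]
force: [0.4, -0.6, -2.6]
gripper_width: 0.0318
grasp_force: 45.1
```

Call:
move_arm --motion '[{"dr":[0,0,0],"translation":[0,0,0.003],"fingers":255},{"dr":[0,0,0],"translation":[0,0,0.002],"fingers":255},{"dr":[0,0,0],"translation":[0,0,0],"fingers":255},{"dr":[0,0,0],"translation":[0,0,0],"fingers":255},{"dr":[0,0,0],"translation":[0,0,0],"fingers":120},{"dr":[0,0,0],"translation":[0,0,0],"fingers":60},{"dr":[0,0,0],"translation":[0,0,0],"fingers":0},{"dr":[0,0,0],"translation":[0,0,0],"fingers":0},{"dr":[0,0,0],"translation":[0,0,0],"fingers":0},{"dr":[0,0,0],"translation":[0,0,-0.01],"fingers":0},{"dr":[0,0,0],"translation":[0,0,-0.03],"fingers":0},{"dr":[0,0,0],"translation":[0,0,-0.04],"fingers":0},{"dr":[0,0,0],"translation":[0,0,-0.05],"fingers":0},{"dr":[0,0,0],"translation":[0,-0.02,-0.05],"fingers":0},{"dr":[0,0,0],"translation":[0,-0.05,-0.02],"fingers":0},{"dr":[0,0,0],"translation":[0,-0.05,0],"fingers":0},{"dr":[0,0,0],"translation":[0,-0.05,0],"fingers":0},{"dr":[0,0,0],"translation":[0,-0.05,0],"fingers":0},{"dr":[0,0,0],"translation":[0,-0.03,0],"fingers":0},{"dr":[0,0,0],"translation":[0,0,0],"fingers":0}]'

```text
time: 20.45
tool_pos: [0.463, 0.0471, 0.3061]
tcp_rot: [[1.0, 0.004, 0.001], [0.004, -1.0, 0.0], [0.001, -0.0, -1.0]]
force: [1.0, -0.3, -1.7]
gripper_width: 0.0851
grasp_force: 0.0
```

```bash
python3 - <<'E'
from h import *
np.set_printoptions(precision=3,suppress=True)
for c in caps(): print('cap',*c)
save('top','t1',(150,320,330,500),3)
for q,z in(('lamp_grip',.238),('lamp_hinge',.17)):
  for m in arm.mark_of('top',q)[:1]:print(q,m['confidence'],ray('top',m['pixel'],z))
plan(.666,.052,.30,-1.35)
E
```

```text
cap [ 0.943 -0.344  0.12 ] 255 [494.431 101.157]
cap [ 0.922 -0.203  0.12 ] 170 [443.388 109.135]
cap [ 0.534 -0.213  0.12 ] 117 [454.162 247.342]
cap [ 0.462 -0.204  0.12 ] 117 [452.402 274.701]
cap [0.348 0.339 0.12 ] 107 [245.533 320.   ]
cap [0.304 0.258 0.12 ] 110 [276.355 336.945]
lamp_grip 0.97 [0.663 0.058 0.238]
lamp_hinge 0.8 [ 0.731 -0.25   0.17 ]
yaw -0.003 move [ 0.203 -0.009  0.005] turn 1.347
```

View pics/t1.png

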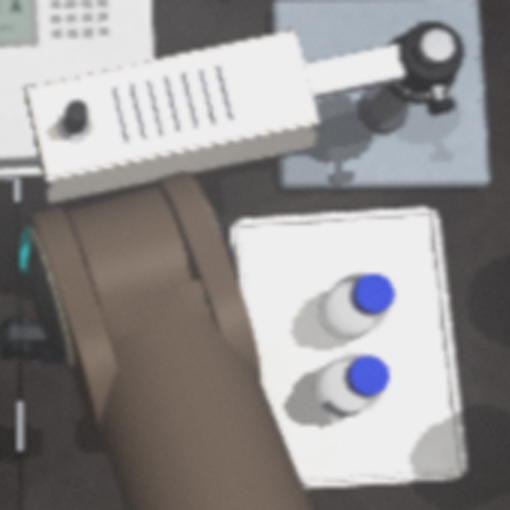

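Call:
move_arm --motion '[{"dr":[0,0,0],"translation":[0.02,-0.001,0],"fingers":0},{"dr":[0,0,0],"translation":[0.04,-0.002,0],"fingers":0},{"dr":[0,0,0],"translation":[0.045,-0.002,0],"fingers":0},{"dr":[0,0,0],"translation":[0.045,-0.001,0],"fingers":0},{"dr":[0,0,0],"translation":[0.035,0,0],"fingers":0},{"dr":[0,0,0],"translation":[0.017,0,0],"fingers":0},{"dr":[0,0,0.15],"translation":[0,0,0],"fingers":0},{"dr":[0,0,0.15],"translation":[0,0,0],"fingers":0},{"dr":[0,0,0.15],"translation":[0,0,0],"fingers":0},{"dr":[0,0,0.15],"translation":[0,0,0],"fingers":0},{"dr":[0,0,0],"translation":[0,0,0],"fingers":0},{"dr":[0,0,0],"translation":[0,0,0],"fingers":0}]'

```text
time: 22.15
tool_pos: [0.6653, 0.0494, 0.3051]
tcp_rot: [[0.826, -0.564, -0.0], [-0.564, -0.826, -0.0], [-0.0, 0.0, -1.0]]
force: [0.3, -0.9, -0.4]
gripper_width: 0.085
grasp_force: 0.0
```

Call:
move_arm --motion '[{"dr":[0,0,0],"translation":[-0.002,-0.003,0.02],"fingers":0},{"dr":[0,0,0],"translation":[0,0,0.03],"fingers":0},{"dr":[0,0,0],"translation":[0,0,0.02],"fingers":0},{"dr":[0,0,0],"translation":[0,0,0.005],"fingers":0},{"dr":[0,0,0],"translation":[0,0,0],"fingers":120},{"dr":[0,0,0],"translation":[0,0,0],"fingers":160},{"dr":[0,0,0],"translation":[0,0,0],"fingers":255},{"dr":[0,0,0],"translation":[0,0,0],"fingers":255},{"dr":[0,0,0],"translation":[0,0,0],"fingers":255},{"dr":[0,0,0],"translation":[0,0,0],"fingers":255},{"dr":[0,0,0],"translation":[0,0,0],"fingers":255},{"dr":[0,0,0],"translation":[0,0,0],"fingers":255}]' --squeeze 30

```text
time: 23.65
tool_pos: [0.6656, 0.0543, 0.2311]
tcp_rot: [[0.825, -0.565, 0.001], [-0.565, -0.825, 0.0], [0.001, -0.001, -1.0]]
force: [-0.0, 1.4, 6.1]
gripper_width: 0.019
grasp_force: 29.8
```

```bash
python3 - <<'E'
from h import *
o=arm.get_obs();p=np.array(o['tool_pos']);R=np.array(o['tcp_rot']);print(o['gripper_width'],o['force'])
h=np.array([.733,-.255]);v=p[:2]-h;print(p,np.hypot(*v),np.degrees(np.arctan2(v[1],v[0])))
u=np.array([-.234,.046]);tot=np.arctan2(u[1],u[0])-np.arctan2(v[1],v[0]);print(tot)
# constant per-row step in tool axes: tool translates first, then rotates by d
for n in(12,16):
    d=tot/n
    c,s=np.cos(d),np.sin(d);w=np.array([c*v[0]-s*v[1],s*v[0]+c*v[1]])-v
    print(n,d,R.T@np.append(w,0))
E
```

```text
0.018995296512334635 [-0.00647453  1.41864229  6.06006733]
[0.66563249 0.05426435 0.23107735] 0.3165167011495426 102.28885269923951
1.162209287870248
12 0.09685077398918733 [-1.99047284e-02  2.32978110e-02 -3.98762645e-05]
16 0.0726380804918905 [-1.51415751e-02  1.72943092e-02 -2.98761624e-05]
```

Call:
move_arm --motion '[{"dr":[0,0,-0.0726],"translation":[-0.0151,0.0172,0],"fingers":255},{"dr":[0,0,-0.0726],"translation":[-0.0151,0.0172,0],"fingers":255},{"dr":[0,0,-0.0726],"translation":[-0.0151,0.0172,0],"fingers":255},{"dr":[0,0,-0.0726],"translation":[-0.0151,0.0172,0],"fingers":255},{"dr":[0,0,0],"translation":[0,0,0],"fingers":255},{"dr":[0,0,0],"translation":[0,0,0],"fingers":255}]'

```text
time: 24.4
tool_pos: [0.5794, 0.0224, 0.231]
tcp_rot: [[0.952, -0.306, 0.0], [-0.306, -0.952, 0.0], [-0.0, -0.0, -1.0]]
force: [-3.3, 2.6, 8.1]
gripper_width: 0.0189
grasp_force: 30.7
```

```bash
cat > arc.py <<'E'
from h import *
o=arm.get_obs();p=np.array(o['tool_pos']);R=np.array(o['tcp_rot']);print(o['gripper_width'],o['force'])
h=np.array([.732,-.253]);v=p[:2]-h;print(p,np.hypot(*v),np.degrees(np.arctan2(v[1],v[0])))
u=np.array([.499,-.209])-h;tot=np.arctan2(u[1],u[0])-np.arctan2(v[1],v[0]);print(tot)
n=round(tot/.0726);d=tot/n
c,s=np.cos(d),np.sin(d);w=np.array([c*v[0]-s*v[1],s*v[0]+c*v[1]])-v
print(n,d,R.T@np.append(w,0))
E
python3 arc.py
```

```text
0.018949708599425453 [-3.28633878  2.63700289  8.07761935]
[0.57942736 0.02239014 0.23098746] 0.31483033124653825 118.9874879731221
0.878225933722879
12 0.07318549447690659 [-1.51503741e-02  1.73527384e-02 -4.43664766e-06]
```

Call:
move_arm --motion '[{"dr":[0,0,-0.073],"translation":[-0.015,0.0173,0],"fingers":255},{"dr":[0,0,-0.073],"translation":[-0.015,0.0173,0],"fingers":255},{"dr":[0,0,-0.073],"translation":[-0.015,0.0173,0],"fingers":255},{"dr":[0,0,-0.073],"translation":[-0.015,0.0173,0],"fingers":255},{"dr":[0,0,-0.073],"translation":[-0.015,0.0173,0],"fingers":255},{"dr":[0,0,-0.073],"translation":[-0.015,0.0173,0],"fingers":255},{"dr":[0,0,0],"translation":[0,0,0],"fingers":255},{"dr":[0,0,0],"translation":[0,0,0],"fingers":255}]'

```text
time: 25.4
tool_pos: [0.4767, -0.0681, 0.2309]
tcp_rot: [[0.992, 0.127, -0.002], [0.127, -0.992, 0.0], [-0.002, -0.001, -1.0]]
force: [-9.1, 4.5, 12.7]
gripper_width: 0.0194
grasp_force: 31.6
```

```bash
python3 arc.py
```

```text
0.019364521594959643 [-9.08766598  4.51467468 12.66486764]
[ 0.47674802 -0.06812508  0.23093042] 0.3151702847752138 144.0847887564624
0.44019540169023896
6 0.07336590028170649 [-1.52012720e-02  1.74167316e-02  2.56056283e-05]
```

```bash
python3 - <<'E'
import numpy as np
P=np.array([[.6656,.0543],[.5794,.0224],[.4767,-.0681]])
c=np.linalg.solve(2*(P[1:]-P[0]),(P[1:]**2).sum(1)-(P[0]**2).sum());print(c,np.hypot(*(P[0]-c)))
from scipy.optimize import least_squares
r=least_squares(lambda c:np.hypot(*(P-c).T)-.312,[.73,-.25]);print(r.x,r.fun)
E
```

```text
[ 0.72992874 -0.25194333] 0.3129267713651759
[ 0.72939155 -0.2511351 ] [ 2.55781213e-05 -4.02036671e-05  1.74113487e-05]
```

Call:
move_arm --motion '[{"dr":[0,0,-0.073],"translation":[-0.016,0.0166,0],"fingers":255},{"dr":[0,0,-0.073],"translation":[-0.016,0.0166,0],"fingers":255},{"dr":[0,0,-0.073],"translation":[-0.016,0.0166,0],"fingers":255},{"dr":[0,0,0],"translation":[0,0,0],"fingers":255},{"dr":[0,0,0],"translation":[0,0,0],"fingers":255}]'

```text
time: 26.02
tool_pos: [0.4424, -0.1286, 0.231]
tcp_rot: [[0.941, 0.338, 0.003], [0.338, -0.941, -0.002], [0.003, 0.003, -1.0]]
force: [3.8, -3.9, 2.7]
gripper_width: 0.0192
grasp_force: 30.8
```

```bash
python3 arc.py
```

```text
0.019187261969103586 [ 3.75815965 -3.94555884  2.70544387]
[ 0.44238196 -0.12855333  0.2309843 ] 0.3152230637965397 156.74717125310008
0.21919513597701146
3 0.07306504532567049 [-1.50854779e-02  1.73969990e-02  8.16832301e-06]
```

Call:
move_arm --motion '[{"dr":[0,0,-0.074],"translation":[-0.0151,0.0176,0],"fingers":255},{"dr":[0,0,-0.074],"translation":[-0.0151,0.0176,0],"fingers":255},{"dr":[0,0,-0.074],"translation":[-0.0151,0.0176,0],"fingers":255},{"dr":[0,0,0],"translation":[0,0,0],"fingers":255},{"dr":[0,0,0],"translation":[0,0,0],"fingers":255},{"dr":[0,0,0],"translation":[0,0,0],"fingers":255}]'

```text
time: 26.78
tool_pos: [0.4226, -0.1934, 0.231]
tcp_rot: [[0.843, 0.538, 0.003], [0.538, -0.843, -0.001], [0.002, 0.002, -1.0]]
force: [4.8, -2.2, 4.3]
gripper_width: 0.0191
grasp_force: 31.2
```

```bash
sed -i 's/.732,-.253/.7294,-.251/' arc.py; python3 arc.py | head -3
```

```text
0.01914609637330467 [ 4.78991388 -2.19666102  4.29129904]
[ 0.42260472 -0.19343484  0.23097551] 0.3121491479349784 169.37294034950543
0.005165385804504652arc.py:5: RuntimeWarning: divide by zero encountered in scalar divide
  n=round(tot/.0726);d=tot/n
arc.py:6: RuntimeWarning: invalid value encountered in cos
  c,s=np.cos(d),np.sin(d);w=np.array([c*v[0]-s*v[1],s*v[0]+c*v[1]])-v
arc.py:6: RuntimeWarning: invalid value encountered in sin
  c,s=np.cos(d),np.sin(d);w=np.array([c*v[0]-s*v[1],s*v[0]+c*v[1]])-v
```

Call:
move_arm --motion '[{"dr":[0,0,0],"translation":[0,0,0],"fingers":150},{"dr":[0,0,0],"translation":[0,0,0],"fingers":60},{"dr":[0,0,0],"translation":[0,0,0],"fingers":0},{"dr":[0,0,0],"translation":[0,0,0],"fingers":0},{"dr":[0,0,0],"translation":[0,0,-0.01],"fingers":0},{"dr":[0,0,0],"translation":[0,0,-0.03],"fingers":0},{"dr":[0,0,0],"translation":[0,0,-0.03],"fingers":0},{"dr":[0,0,0],"translation":[0,0,-0.01],"fingers":0},{"dr":[0,0,-0.09],"translation":[0,0,0],"fingers":0},{"dr":[0,0,-0.09],"translation":[0,0,0],"fingers":0},{"dr":[0,0,-0.09],"translation":[0,0,0],"fingers":0},{"dr":[0,0,0],"translation":[0,0,0],"fingers":0}]'

```text
time: 28.28
tool_pos: [0.421, -0.1937, 0.3099]
tcp_rot: [[0.669, 0.743, -0.001], [0.743, -0.669, 0.0], [-0.0, -0.001, -1.0]]
force: [0.1, 0.2, -0.3]
gripper_width: 0.0853
grasp_force: 0.0
```

```bash
python3 - <<'E'
from h import *
plan(.519,.318,.25,.838)
E
```

```text
yaw 0.838 move [ 0.4458 -0.2696  0.06  ] turn -0.0
```

Call:
move_arm --motion '[{"dr":[0,0,0],"translation":[0.02,-0.012,0],"fingers":0},{"dr":[0,0,0],"translation":[0.04,-0.024,0],"fingers":0},{"dr":[0,0,0],"translation":[0.045,-0.027,0],"fingers":0},{"dr":[0,0,0],"translation":[0.045,-0.027,0],"fingers":0},{"dr":[0,0,0],"translation":[0.045,-0.027,0],"fingers":0},{"dr":[0,0,0],"translation":[0.045,-0.027,0],"fingers":0},{"dr":[0,0,0],"translation":[0.045,-0.027,0],"fingers":0},{"dr":[0,0,0],"translation":[0.045,-0.027,0],"fingers":0},{"dr":[0,0,0],"translation":[0.045,-0.027,0.01],"fingers":0},{"dr":[0,0,0],"translation":[0.04,-0.024,0.02],"fingers":0},{"dr":[0,0,0],"translation":[0.02,-0.014,0.02],"fingers":0},{"dr":[0,0,0],"translation":[0.011,-0.007,0.01],"fingers":0},{"dr":[0,0,0],"translation":[0,0,0],"fingers":0}]'

```text
time: 29.9
tool_pos: [0.5184, 0.3185, 0.2495]
tcp_rot: [[0.669, 0.743, -0.002], [0.743, -0.669, -0.001], [-0.002, -0.001, -1.0]]
force: [0.6, 0.3, -0.6]
gripper_width: 0.0854
grasp_force: 0.0
```

```bash
python3 - <<'E'
from h import *
save('top','t2',(140,320,360,540),3)
save('scene','s2',(130,330,250,450),3)
a=cv2.imread('pics/t2.png');b=cv2.imread('pics/s2.png');b=cv2.resize(b,(405,405));a=cv2.resize(a,(390,390))
c=np.zeros((405,795,3),np.uint8);c[:390,:390]=a;c[:,390:]=b;cv2.imwrite('pics/c2.png',c)
for q,z in(('lamp_grip',.238),('hood_mid',.17)):
  for m in arm.mark_of('top',q)[:1]:print(q,m['confidence'],ray('top',m['pixel'],z))
plan(.519,.318,.082,.838)
E
```

```text
lamp_grip 0.75 [ 0.41499768 -0.19560711  0.238     ]
hood_mid 0.73 [ 0.51292338 -0.2149574   0.17      ]
yaw 0.836 move [ 0.     -0.0011  0.1693] turn -0.002
```

View pics/c2.png

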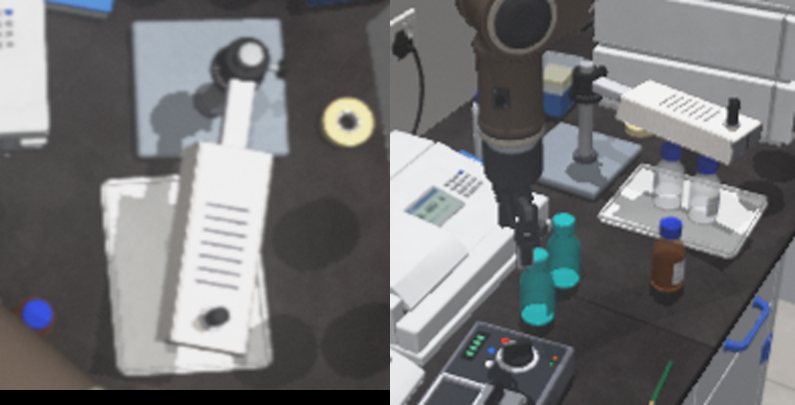

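Call:
move_arm --motion '[{"dr":[0,0,0],"translation":[0,0,0.03],"fingers":60},{"dr":[0,0,0],"translation":[0,0,0.04],"fingers":60},{"dr":[0,0,0],"translation":[0,0,0.04],"fingers":60},{"dr":[0,0,0],"translation":[0,0,0.03],"fingers":60},{"dr":[0,0,0],"translation":[0,0,0.018],"fingers":60},{"dr":[0,0,0],"translation":[0,0,0.009],"fingers":60},{"dr":[0,0,0],"translation":[0,0,0],"fingers":60},{"dr":[0,0,0],"translation":[0,0,0],"fingers":60}]'

```text
time: 31.1
tool_pos: [0.5194, 0.3189, 0.0845]
tcp_rot: [[0.669, 0.743, 0.002], [0.743, -0.669, 0.001], [0.002, 0.001, -1.0]]
force: [-0.9, -0.3, 1.2]
gripper_width: 0.0654
grasp_force: 0.0
```

Call:
move_arm --motion '[{"dr":[0,0,0],"translation":[0,0,0],"fingers":160},{"dr":[0,0,0],"translation":[0,0,0],"fingers":200},{"dr":[0,0,0],"translation":[0,0,0],"fingers":255},{"dr":[0,0,0],"translation":[0,0,0],"fingers":255},{"dr":[0,0,0],"translation":[0,0,0],"fingers":255},{"dr":[0,0,0],"translation":[0,0,0],"fingers":255},{"dr":[0,0,0],"translation":[0,0,0],"fingers":255}]' --squeeze 30

```text
time: 31.98
tool_pos: [0.5188, 0.3186, 0.0836]
tcp_rot: [[0.669, 0.744, 0.0], [0.744, -0.669, 0.0], [0.0, 0.0, -1.0]]
force: [-1.2, -0.9, 5.5]
gripper_width: 0.012
grasp_force: 31.6
```

Call:
move_arm --motion '[{"dr":[0,0,0],"translation":[0,0,0],"fingers":255},{"dr":[0,0,0.1],"translation":[0,0,0],"fingers":255},{"dr":[0,0,0.1],"translation":[0,0,0],"fingers":255},{"dr":[0,0,0.1],"translation":[0,0,0],"fingers":255},{"dr":[0,0,0.1],"translation":[0,0,0],"fingers":255},{"dr":[0,0,0.1],"translation":[0,0,0],"fingers":255},{"dr":[0,0,0.1],"translation":[0,0,0],"fingers":255},{"dr":[0,0,0.1],"translation":[0,0,0],"fingers":255},{"dr":[0,0,0],"translation":[0,0,0],"fingers":255},{"dr":[0,0,0],"translation":[0,0,0],"fingers":255}]' --squeeze 60

```text
time: 33.22
tool_pos: [0.5177, 0.3206, 0.0837]
tcp_rot: [[0.99, 0.141, -0.001], [0.141, -0.99, 0.002], [-0.0, -0.002, -1.0]]
force: [-4.0, 3.5, 5.3]
gripper_width: 0.011
grasp_force: 62.1
```

Call:
move_arm --motion '[{"dr":[0,0,0],"translation":[0,0,0],"fingers":160},{"dr":[0,0,0],"translation":[0,0,0],"fingers":80},{"dr":[0,0,0],"translation":[0,0,0],"fingers":60},{"dr":[0,0,0],"translation":[0,0,0],"fingers":60},{"dr":[0,0,0],"translation":[0,0,-0.02],"fingers":60},{"dr":[0,0,0],"translation":[0,0,-0.04],"fingers":60},{"dr":[0,0,0],"translation":[0,0,-0.04],"fingers":60},{"dr":[0,0,0],"translation":[0,0.04,-0.03],"fingers":60},{"dr":[0,0,0],"translation":[0,0.05,0],"fingers":60},{"dr":[0,0,0],"translation":[0,0.05,0],"fingers":60},{"dr":[0,0,0],"translation":[0,0.05,0],"fingers":60},{"dr":[0,0,0],"translation":[0,0,0],"fingers":60}]'

```text
time: 34.72
tool_pos: [0.5461, 0.1251, 0.2145]
tcp_rot: [[0.991, 0.131, 0.001], [0.131, -0.991, -0.002], [0.001, 0.003, -1.0]]
force: [0.7, 0.0, 0.8]
gripper_width: 0.0656
grasp_force: 0.0
```

```bash
python3 - <<'E'
from h import *
im=arm.capture('top')[:,:,::-1]
cv2.imwrite('pics/tim2.png',cv2.resize(im[215:300,185:290],None,fx=6,fy=6,interpolation=cv2.INTER_CUBIC))
arm.capture('scene')
for c in('top','scene'):
  m=arm.mark_of(c,'cover_tab')[:1]
  if m: print(c,m[0]['confidence'],ray(c,m[0]['pixel'],.088))
plan(.487,.426,.2,.138)
E
```

```text
top 0.93 [0.47818545 0.43258608 0.088     ]
scene 0.74 [0.48961164 0.42774244 0.088     ]
yaw 0.14 move [-0.0163 -0.2994  0.0144] turn 0.002
```

View pics/tim2.png

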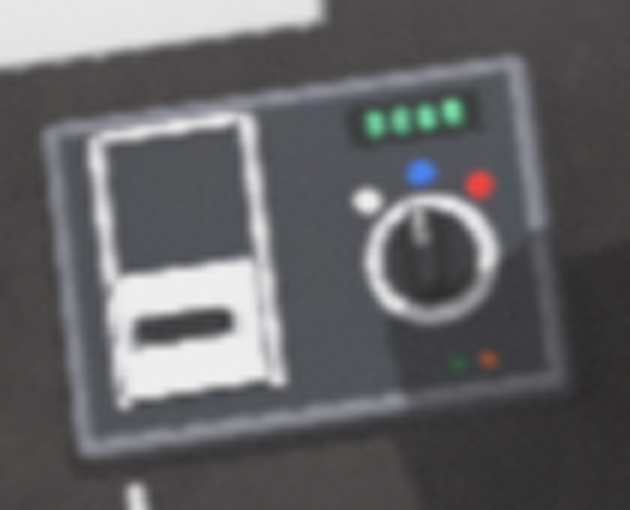

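Selector now points at the blue dot (crop 420,172). The cover is still home, with the tab at (184,323).

```bash
python3 - <<'E'
from h import *
print(np.round(arm.get_obs()['joint_positions'],2))
print(proj('top',np.array([.487,.426,.098])))
E
```

```text
[ 0.14  0.39 -0.6   1.76  0.25  1.07 -1.98]
(np.float64(268.40684171736746), np.float64(215.3282595459018))
```

Call:
move_arm --motion '[{"dr":[0,0,-0.1],"translation":[0,0,0],"fingers":0},{"dr":[0,0,-0.15],"translation":[0,0,0],"fingers":0},{"dr":[0,0,-0.15],"translation":[0,0,0],"fingers":0},{"dr":[0,0,-0.15],"translation":[0,0,0],"fingers":0},{"dr":[0,0,-0.15],"translation":[0,0,0],"fingers":0},{"dr":[0,0,-0.15],"translation":[0,0,0],"fingers":0},{"dr":[0,0,-0.15],"translation":[0,0,0],"fingers":0},{"dr":[0,0,-0.15],"translation":[0,0,0],"fingers":0},{"dr":[0,0,-0.15],"translation":[0,0,0],"fingers":0},{"dr":[0,0,-0.15],"translation":[0,0,0],"fingers":0},{"dr":[0,0,-0.12],"translation":[0,0,0],"fingers":0},{"dr":[0,0,0],"translation":[0,0,0],"fingers":0}]'

```text
time: 36.42
tool_pos: [0.5447, 0.1317, 0.2135]
tcp_rot: [[-0.138, 0.99, -0.0], [0.99, 0.138, 0.001], [0.001, -0.0, -1.0]]
force: [0.0, -0.8, -0.2]
gripper_width: 0.0855
grasp_force: 0.0
```

```bash
python3 - <<'E'
from h import *
print(np.round(arm.get_obs()['joint_positions'],2))
plan(.487,.426,.17,1.709)
E
```

```text
[ 0.37  0.49 -0.94  1.74  0.43  1.13 -0.57]
yaw 1.71 move [ 0.2994 -0.0164  0.0437] turn 0.001
```

Call:
move_arm --motion '[{"dr":[0,0,0],"translation":[0.02,-0.001,0],"fingers":60},{"dr":[0,0,0],"translation":[0.04,-0.002,0],"fingers":60},{"dr":[0,0,0],"translation":[0.05,-0.003,0],"fingers":60},{"dr":[0,0,0],"translation":[0.05,-0.003,0],"fingers":60},{"dr":[0,0,0],"translation":[0.05,-0.003,0],"fingers":60},{"dr":[0,0,0],"translation":[0.045,-0.002,0.01],"fingers":60},{"dr":[0,0,0],"translation":[0.03,-0.002,0.02],"fingers":60},{"dr":[0,0,0],"translation":[0.014,0,0.014],"fingers":60},{"dr":[0,0,0],"translation":[0,0,0.03],"fingers":60},{"dr":[0,0,0],"translation":[0,0,0.02],"fingers":60},{"dr":[0,0,0],"translation":[0,0,0],"fingers":60},{"dr":[0,0,0],"translation":[0,0,0],"fingers":60}]'

```text
time: 37.92
tool_pos: [0.4887, 0.4244, 0.1202]
tcp_rot: [[-0.136, 0.991, 0.001], [0.991, 0.136, 0.001], [0.001, 0.001, -1.0]]
force: [-0.1, 0.3, 0.2]
gripper_width: 0.0653
grasp_force: 0.0
```

```bash
python3 - <<'E'
from h import *
plan(.487,.426,.088,1.709)
E
```

```text
yaw 1.707 move [ 0.0018 -0.0014  0.0322] turn -0.002
```

Call:
move_arm --motion '[{"dr":[0,0,0],"translation":[0.002,-0.001,0.015],"fingers":60},{"dr":[0,0,0],"translation":[0,0,0.01],"fingers":60},{"dr":[0,0,0],"translation":[0,0,0.006],"fingers":60},{"dr":[0,0,0],"translation":[0,0,0],"fingers":60},{"dr":[0,0,0],"translation":[0,0,0],"fingers":160},{"dr":[0,0,0],"translation":[0,0,0],"fingers":200},{"dr":[0,0,0],"translation":[0,0,0],"fingers":255},{"dr":[0,0,0],"translation":[0,0,0],"fingers":255},{"dr":[0,0,0],"translation":[0,0,0],"fingers":255},{"dr":[0,0,0],"translation":[0,0,0],"fingers":255},{"dr":[0,0,0],"translation":[0,0,0],"fingers":255}]' --squeeze 30

```text
time: 39.3
tool_pos: [0.4877, 0.4263, 0.0887]
tcp_rot: [[-0.137, 0.991, 0.001], [0.991, 0.137, 0.001], [0.0, 0.001, -1.0]]
force: [5.9, 1.1, 3.7]
gripper_width: 0.0104
grasp_force: 34.9
```

Call:
move_arm --motion '[{"dr":[0,0,0],"translation":[0,0.01,0],"fingers":255},{"dr":[0,0,0],"translation":[0,0.012,0],"fingers":255},{"dr":[0,0,0],"translation":[0,0.012,0],"fingers":255},{"dr":[0,0,0],"translation":[0,0.012,0],"fingers":255},{"dr":[0,0,0],"translation":[0,0.012,0],"fingers":255},{"dr":[0,0,0],"translation":[0,0.01,0],"fingers":255},{"dr":[0,0,0],"translation":[0,0,0],"fingers":255},{"dr":[0,0,0],"translation":[0,0,0],"fingers":255}]'

```text
time: 40.3
tool_pos: [0.5542, 0.4358, 0.0887]
tcp_rot: [[-0.137, 0.991, -0.0], [0.991, 0.137, 0.0], [0.0, -0.0, -1.0]]
force: [2.1, -0.3, 6.1]
gripper_width: 0.0101
grasp_force: 35.2
```

Call:
move_arm --motion '[{"dr":[0,0,0],"translation":[0,0,0],"fingers":160},{"dr":[0,0,0],"translation":[0,0,0],"fingers":80},{"dr":[0,0,0],"translation":[0,0,0],"fingers":60},{"dr":[0,0,0],"translation":[0,0,0],"fingers":60},{"dr":[0,0,0],"translation":[0,0,-0.02],"fingers":60},{"dr":[0,0,0],"translation":[0,0,-0.03],"fingers":60},{"dr":[0,0,0],"translation":[-0.05,0,-0.03],"fingers":255},{"dr":[0,0,0],"translation":[-0.05,0,0],"fingers":255},{"dr":[0,0,0],"translation":[-0.05,0,0],"fingers":255},{"dr":[0,0,0],"translation":[0,0,0],"fingers":255}]'

```text
time: 41.55
tool_pos: [0.5773, 0.2814, 0.1695]
tcp_rot: [[-0.13, 0.992, 0.002], [0.992, 0.13, -0.003], [-0.003, 0.002, -1.0]]
force: [-0.2, 0.8, -0.8]
gripper_width: 0.0001
grasp_force: 0.0
```

```bash
python3 - <<'E'
from h import *
im=arm.capture('top')[:,:,::-1]
cv2.imwrite('pics/tim3.png',cv2.resize(im[215:300,185:290],None,fx=6,fy=6,interpolation=cv2.INTER_CUBIC))
arm.capture('scene')
for c in('top','scene'):
  for q,z in(('cover_tab',.088),('button_top',.069)):
    m=arm.mark_of(c,q)[:1]
    if m: print(c,q,m[0]['confidence'],ray(c,m[0]['pixel'],z))
plan(.4877,.4263,.12,1.709)
E
```

```text
top cover_tab 0.81 [0.55258915 0.4406173  0.088     ]
top button_top 0.28 [ 0.43199698 -0.22896642  0.069     ]
scene cover_tab 0.68 [0.55947154 0.43074282 0.088     ]
scene button_top 0.85 [0.49655465 0.42748267 0.069     ]
yaw 1.711 move [ 0.1483 -0.0665  0.0489] turn 0.002
```

View pics/tim3.png

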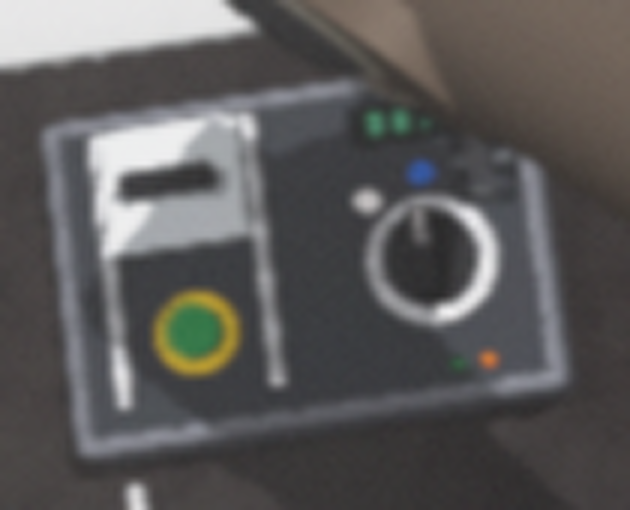

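Button exposed at (196,333) in the crop, cover fully back, selector still on blue.

Call:
move_arm --motion '[{"dr":[0,0,0],"translation":[0.02,-0.01,0],"fingers":255},{"dr":[0,0,0],"translation":[0.04,-0.02,0],"fingers":255},{"dr":[0,0,0],"translation":[0.04,-0.02,0],"fingers":255},{"dr":[0,0,0],"translation":[0.03,-0.012,0],"fingers":255},{"dr":[0,0,0],"translation":[0.018,-0.004,0.02],"fingers":255},{"dr":[0,0,0],"translation":[0,0,0.03],"fingers":255},{"dr":[0,0,0],"translation":[0,0,0.02],"fingers":255},{"dr":[0,0,0],"translation":[0,0,0.01],"fingers":255},{"dr":[0,0,0],"translation":[0,0,0],"fingers":255},{"dr":[0,0,0],"translation":[0,0,0],"fingers":255}]'

```text
time: 43.1
tool_pos: [0.4896, 0.4248, 0.0892]
tcp_rot: [[-0.137, 0.991, 0.001], [0.991, 0.137, 0.001], [0.001, 0.001, -1.0]]
force: [0.7, 0.4, -0.6]
gripper_width: -0.0003
grasp_force: 0.0
```

Call:
move_arm --motion '[{"dr":[0,0,0],"translation":[0.001,-0.002,0.01],"fingers":255},{"dr":[0,0,0],"translation":[0,0,0.004],"fingers":255},{"dr":[0,0,0],"translation":[0,0,0.003],"fingers":255},{"dr":[0,0,0],"translation":[0,0,0.002],"fingers":255},{"dr":[0,0,0],"translation":[0,0,0],"fingers":255},{"dr":[0,0,0],"translation":[0,0,0],"fingers":255}]'

```text
time: 43.85
tool_pos: [0.487, 0.4253, 0.071]
tcp_rot: [[-0.137, 0.991, 0.001], [0.991, 0.137, -0.0], [-0.0, 0.001, -1.0]]
force: [-3.4, -3.5, 15.3]
gripper_width: -0.0001
grasp_force: 7.6
```

Call:
move_arm --motion '[{"dr":[0,0,0],"translation":[0,0,0.001],"fingers":255},{"dr":[0,0,0],"translation":[0,0,0],"fingers":255},{"dr":[0,0,0],"translation":[0,0,0],"fingers":255}]'

```text
time: 44.22
tool_pos: [0.487, 0.4253, 0.0708]
tcp_rot: [[-0.137, 0.991, 0.001], [0.991, 0.137, -0.0], [-0.001, 0.001, -1.0]]
force: [-4.9, -7.1, 21.3]
gripper_width: 0.0001
grasp_force: 10.9
```

Call:
move_arm --motion '[{"dr":[0,0,0],"translation":[0,0,-0.01],"fingers":255},{"dr":[0,0,0],"translation":[0,0,-0.03],"fingers":255},{"dr":[0,0,0],"translation":[0,0,-0.04],"fingers":60},{"dr":[0,0,0],"translation":[0,0.02,0],"fingers":60},{"dr":[0,0,0],"translation":[0,0.03,0],"fingers":60},{"dr":[0,0,0],"translation":[0,0.018,0],"fingers":60},{"dr":[0,0,0],"translation":[0,0,0.02],"fingers":60},{"dr":[0,0,0],"translation":[0,0,0.02],"fingers":60},{"dr":[0,0,0],"translation":[0,0,0.01],"fingers":60},{"dr":[0,0,0],"translation":[0,0,0],"fingers":60},{"dr":[0,0,0],"translation":[0,0,0],"fingers":60}]'

```text
time: 45.6
tool_pos: [0.5543, 0.4348, 0.0988]
tcp_rot: [[-0.137, 0.991, 0.0], [0.991, 0.137, 0.001], [0.001, 0.0, -1.0]]
force: [0.8, -0.1, -0.1]
gripper_width: 0.0653
grasp_force: 0.0
```

```bash
python3 - <<'E'
from h import *
plan(.5542,.4358,.0887,1.709)
E
```

```text
yaw 1.709 move [0.001  0.     0.0101] turn -0.0
```

Call:
move_arm --motion '[{"dr":[0,0,0],"translation":[0.001,0,0.009],"fingers":60},{"dr":[0,0,0],"translation":[0,0,0],"fingers":60},{"dr":[0,0,0],"translation":[0,0,0],"fingers":160},{"dr":[0,0,0],"translation":[0,0,0],"fingers":200},{"dr":[0,0,0],"translation":[0,0,0],"fingers":255},{"dr":[0,0,0],"translation":[0,0,0],"fingers":255},{"dr":[0,0,0],"translation":[0,0,0],"fingers":255},{"dr":[0,0,0],"translation":[0,0,0],"fingers":255},{"dr":[0,0,0],"translation":[0,-0.01,0],"fingers":255},{"dr":[0,0,0],"translation":[0,-0.012,0],"fingers":255},{"dr":[0,0,0],"translation":[0,-0.012,0],"fingers":255},{"dr":[0,0,0],"translation":[0,-0.012,0],"fingers":255},{"dr":[0,0,0],"translation":[0,-0.012,0],"fingers":255},{"dr":[0,0,0],"translation":[0,-0.008,0],"fingers":255},{"dr":[0,0,0],"translation":[0,0,0],"fingers":255},{"dr":[0,0,0],"translation":[0,0,0],"fingers":255}]' --squeeze 30

```text
time: 47.6
tool_pos: [0.488, 0.426, 0.0895]
tcp_rot: [[-0.137, 0.991, -0.001], [0.991, 0.137, -0.001], [-0.001, -0.001, -1.0]]
force: [-1.2, -3.4, 8.5]
gripper_width: 0.0103
grasp_force: 34.2
```

Call:
move_arm --motion '[{"dr":[0,0,0],"translation":[0,-0.002,0],"fingers":255},{"dr":[0,0,0],"translation":[0,-0.001,0],"fingers":255},{"dr":[0,0,0],"translation":[0,0,0],"fingers":255},{"dr":[0,0,0],"translation":[0,0,0],"fingers":255}]'

```text
time: 48.1
tool_pos: [0.4878, 0.4259, 0.0895]
tcp_rot: [[-0.136, 0.991, 0.003], [0.991, 0.136, 0.001], [0.001, 0.003, -1.0]]
force: [7.4, -0.2, 3.5]
gripper_width: 0.0101
grasp_force: 33.5
```

Call:
move_arm --motion '[{"dr":[0,0,0],"translation":[0,0,0],"fingers":160},{"dr":[0,0,0],"translation":[0,0,0],"fingers":80},{"dr":[0,0,0],"translation":[0,0,0],"fingers":60},{"dr":[0,0,0],"translation":[0,0,0],"fingers":60},{"dr":[0,0,0],"translation":[0,0,-0.02],"fingers":60},{"dr":[0,0,0],"translation":[0,0,-0.04],"fingers":60},{"dr":[0,0,0],"translation":[0,0,-0.05],"fingers":60},{"dr":[0,0,0],"translation":[-0.04,0,-0.04],"fingers":60},{"dr":[0,0,0],"translation":[-0.05,0,0],"fingers":60},{"dr":[0,0,0],"translation":[-0.05,0,0],"fingers":60},{"dr":[0,0,0],"translation":[-0.05,0,0],"fingers":60},{"dr":[0,0,0],"translation":[-0.05,0,0],"fingers":60},{"dr":[0,0,0],"translation":[-0.05,0,0],"fingers":60},{"dr":[0,0,0],"translation":[0,0,0],"fingers":60}]'

```text
time: 49.85
tool_pos: [0.5268, 0.1339, 0.2402]
tcp_rot: [[-0.13, 0.992, 0.001], [0.992, 0.13, -0.002], [-0.003, 0.001, -1.0]]
force: [-0.0, 0.4, 0.1]
gripper_width: 0.0655
grasp_force: 0.0
```

```bash
python3 - <<'E'
from h import *
np.set_printoptions(precision=3,suppress=True)
t=arm.capture('top')[:,:,::-1];s=arm.capture('scene')[:,:,::-1]
r=lambda im,w:cv2.resize(im,(w,w),interpolation=cv2.INTER_CUBIC)
cv2.imwrite('pics/f.png',np.hstack([r(t[205:305,185:285],400),r(s[150:290,300:440],400)]))
for m in arm.mark_of('scene','sample_1')[:5]:print(m['confidence'],m['pixel'],ray('scene',m['pixel'],.004))
for X in((.535,-.213,.004),(.463,-.205,.004)):print(proj('scene',np.array(X)))
print(arm.get_obs()['tool_pos'])
E
```

```text
0.96 [267.6, 336.2] [0.582 0.077 0.004]
0.84 [231.4, 385.2] [ 0.532 -0.199  0.004]
0.81 [287.4, 321.2] [0.572 0.188 0.004]
(np.float64(229.30617901067504), np.float64(386.2451510541466))
(np.float64(235.99104999694626), np.float64(403.2725299084474))
[0.526 0.14  0.24 ]
```

View pics/f.png

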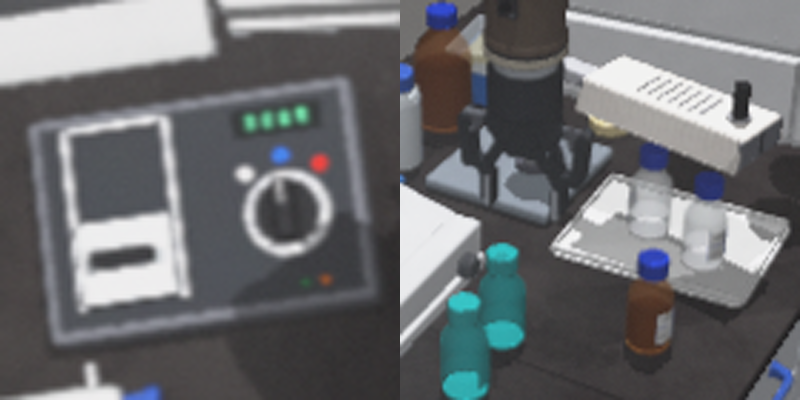

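```bash
python3 - <<'E'
from h import *
for X in((.535,-.213,.112),(.463,-.205,.112)):print('expect cap',np.round(proj('scene',np.array(X)),1))
def bl(im,off,sc):
    m=cv2.inRange(cv2.cvtColor(im,cv2.COLOR_BGR2HSV),(112,130,60),(128,255,255));n,l,s,c=cv2.connectedComponentsWithStats(m)
    for i in range(1,n):
        y,x=c[i][1]/sc+off[0],c[i][0]/sc+off[1]
        if 190<y<260 and 370<x<425 and s[i][4]>8: print(round(y,1),round(x,1),s[i]/sc)
im=arm.capture('scene')[:,:,::-1];print('now');bl(im,(0,0),1)
print('s2');bl(cv2.imread('pics/s2.png'),(130,250),3)
a=cv2.imread('pics/s2.png')[150:390,330:570];b=cv2.resize(im[180:260,360:440],(400,400),interpolation=cv2.INTER_CUBIC)
cv2.imwrite('pics/g.png',np.hstack([cv2.resize(a,(400,400)),b]))
E
```

```text
expect cap [204.5 388.1]
expect cap [210.9 405.8]
now
204.6 388.4 [385. 201.   8.   8.  58.]
214.9 408.0 [404. 211.   9.   9.  73.]
242.3 388.4 [384. 238.  10.  10.  90.]
s2
204.9 388.7 [134.66666667  70.66666667   9.           8.33333333 179.33333333]
211.7 406.5 [152.33333333  77.33333333   9.33333333   8.33333333 182.        ]
242.4 388.7 [133.66666667 107.33333333  10.33333333  10.66666667 278.        ]
```

View pics/g.png

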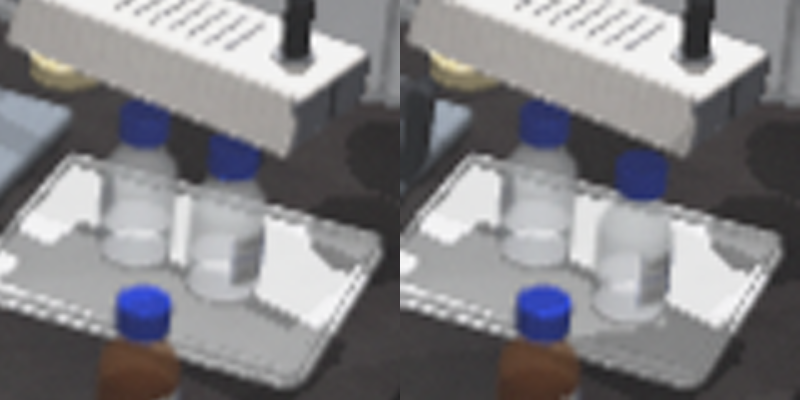

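The near clear jar was knocked sideways after my earlier check: its cap moved from (211.7,406.5) to (214.9,408.0). I'll measure by how much.

```bash
python3 - <<'E'
from h import *
np.set_printoptions(precision=4,suppress=True)
a=ray('scene',(214.9,408.0),.112);b=ray('scene',(210.9,405.8),.112);c=ray('scene',(204.6,388.4),.112);d=ray('scene',(204.9,388.7),.112);e=ray('scene',(211.7,406.5),.112)
print(a,b,e,c,d)
h=np.array([.7294,-.251])
u=np.array([.4226,-.1934])-h;u/=np.hypot(*u);n=np.array([-u[1],u[0]])
ty=np.array([np.cos(np.radians(3.05)),np.sin(np.radians(3.05))]);tx=np.array([ty[1],-ty[0]]);tc=np.array([.499,-.209])
for p in(a[:2],np.array([.535,-.213])):
    print('hood frame along,across',(p-h)@u,(p-h)@n,'tray y,x',(p-tc)@ty,(p-tc)@tx)
E
python3 - <<'E'
from h import *
o=arm.get_obs();print(o['time'],np.round(o['joint_positions'],2))
E
```

```text
[ 0.4457 -0.1846  0.112 ] [ 0.4628 -0.2048  0.112 ] [ 0.4585 -0.2012  0.112 ] [ 0.5336 -0.2127  0.112 ] [ 0.5318 -0.2113  0.112 ]
hood frame along,across 0.29106456682987386 -0.012880964098624709 tray y,x -0.05191778761406778 -0.027168092881516236
hood frame along,across 0.19807367170636808 -0.0014766776079878643 tray y,x 0.03573617576032494 0.005909800506545605
50.05 [ 0.39  0.44 -0.97  1.75  0.39  1.16 -0.56]
```

```bash
python3 - <<'E'
from h import *
plan(.4226,-.1934,.31,1.71)
E
```

```text
yaw 1.71 move [-0.3162 -0.1481 -0.0702] turn 0.0
```

Call:
move_arm --motion '[{"dr":[0,0,0],"translation":[0,0,-0.03],"fingers":60},{"dr":[0,0,0],"translation":[0,0,-0.04],"fingers":60},{"dr":[0,0,0],"translation":[-0.02,-0.01,0],"fingers":60},{"dr":[0,0,0],"translation":[-0.04,-0.019,0],"fingers":60},{"dr":[0,0,0],"translation":[-0.045,-0.021,0],"fingers":60},{"dr":[0,0,0],"translation":[-0.045,-0.021,0],"fingers":60},{"dr":[0,0,0],"translation":[-0.045,-0.021,0],"fingers":60},{"dr":[0,0,0],"translation":[-0.045,-0.021,0],"fingers":60},{"dr":[0,0,0],"translation":[-0.045,-0.021,0],"fingers":60},{"dr":[0,0,0],"translation":[-0.025,-0.011,0],"fingers":60},{"dr":[0,0,0],"translation":[-0.006,-0.003,0],"fingers":60},{"dr":[0,0,0],"translation":[0,0,0],"fingers":60},{"dr":[0,0,0],"translation":[0,0,0],"fingers":60}]'

```text
time: 51.68
tool_pos: [0.423, -0.1927, 0.3095]
tcp_rot: [[-0.14, 0.99, 0.0], [0.99, 0.14, 0.0], [0.0, 0.0, -1.0]]
force: [0.9, 1.0, -1.0]
gripper_width: 0.0651
grasp_force: 0.0
```

```bash
python3 - <<'E'
from h import *
plan(.4226,-.1934,.231,1.71);o=arm.get_obs();print(np.round(o['joint_positions'],2))
E
```

```text
yaw 1.711 move [-0.0006 -0.0006  0.0785] turn 0.001
[ 1.17  0.17 -0.94  1.82  0.15  1.22  0.33]
```

Call:
move_arm --motion '[{"dr":[0,0,0],"translation":[0,0,0.03],"fingers":60},{"dr":[0,0,0],"translation":[0,0,0.03],"fingers":60},{"dr":[0,0,0],"translation":[0,0,0.018],"fingers":60},{"dr":[0,0,0],"translation":[0,0,0],"fingers":60},{"dr":[0,0,0],"translation":[0,0,0],"fingers":160},{"dr":[0,0,0],"translation":[0,0,0],"fingers":200},{"dr":[0,0,0],"translation":[0,0,0],"fingers":255},{"dr":[0,0,0],"translation":[0,0,0],"fingers":255},{"dr":[0,0,0],"translation":[0,0,0],"fingers":255},{"dr":[0,0,0],"translation":[0,0,0],"fingers":255}]' --squeeze 30

```text
time: 52.92
tool_pos: [0.4234, -0.1948, 0.2322]
tcp_rot: [[-0.137, 0.991, 0.002], [0.991, 0.137, -0.001], [-0.001, 0.002, -1.0]]
force: [2.9, -0.7, 6.4]
gripper_width: 0.0193
grasp_force: 31.8
```

```bash
cat > arc2.py <<'E'
import sys
from h import *
o=arm.get_obs();p=np.array(o['tool_pos']);R=np.array(o['tcp_rot'])
h=np.array([.7294,-.251]);v=p[:2]-h;a=np.arctan2(v[1],v[0])%(2*np.pi);tot=np.radians(float(sys.argv[1]))-a;n=int(sys.argv[2]);d=tot/n
print(p,np.hypot(*v),np.degrees(a))
v2=.312*np.array([np.cos(a+d),np.sin(a+d)]);w=v2-v
print(n,'dr z',-d,'tr',R.T@np.append(w,0))
E
python3 arc2.py 198 7
```

```text
[ 0.42339242 -0.19484004  0.23220732] 0.311118277583677 169.6005325972412
7 dr z -0.07080917314156336 tr [-2.09306411e-02 -7.01283246e-03  1.06908863e-05]
```

Call:
move_arm --motion '[{"dr":[0,0,-0.071],"translation":[-0.0209,-0.0063,0],"fingers":255},{"dr":[0,0,-0.071],"translation":[-0.0209,-0.0063,0],"fingers":255},{"dr":[0,0,-0.071],"translation":[-0.0209,-0.0063,0],"fingers":255},{"dr":[0,0,-0.071],"translation":[-0.0209,-0.0063,0],"fingers":255},{"dr":[0,0,0],"translation":[0,0,0],"fingers":255}]'

```text
time: 53.55
tool_pos: [0.4198, -0.2836, 0.2323]
tcp_rot: [[-0.408, 0.913, 0.004], [0.913, 0.408, -0.001], [-0.003, 0.003, -1.0]]
force: [4.8, -1.5, 5.9]
gripper_width: 0.0187
grasp_force: 31.8
```

```bash
python3 arc2.py 198 3
```

```text
[ 0.41982107 -0.28357633  0.23226763] 0.311288178572396 186.0070062337209
3 dr z -0.06977240946424186 tr [-2.06921319e-02 -6.70501342e-03  3.48771372e-05]
```

Then the last 3 rows, release, and rise.

Call:
move_arm --motion '[{"dr":[0,0,-0.07],"translation":[-0.0207,-0.0062,0],"fingers":255},{"dr":[0,0,-0.07],"translation":[-0.0207,-0.0062,0],"fingers":255},{"dr":[0,0,-0.07],"translation":[-0.0207,-0.0062,0],"fingers":255},{"dr":[0,0,0],"translation":[0,0,0],"fingers":255},{"dr":[0,0,0],"translation":[0,0,0],"fingers":160},{"dr":[0,0,0],"translation":[0,0,0],"fingers":60},{"dr":[0,0,0],"translation":[0,0,0],"fingers":60},{"dr":[0,0,0],"translation":[0,0,-0.02],"fingers":60},{"dr":[0,0,0],"translation":[0,0,-0.03],"fingers":60},{"dr":[0,0,0],"translation":[0,0,-0.03],"fingers":60},{"dr":[0,0,0],"translation":[0,0,0],"fingers":60}]'

```text
time: 54.92
tool_pos: [0.4323, -0.3452, 0.3148]
tcp_rot: [[-0.59, 0.807, 0.004], [0.807, 0.59, -0.003], [-0.005, 0.001, -1.0]]
force: [0.4, -0.5, 0.4]
gripper_width: 0.0656
grasp_force: 0.0
```

```bash
python3 - <<'E'
from h import *
np.set_printoptions(precision=3,suppress=True)
for c in caps(): print(*c)
im=arm.capture('scene');m=cv2.inRange(cv2.cvtColor(im,cv2.COLOR_RGB2HSV),(112,130,60),(128,255,255));n,l,s,c=cv2.connectedComponentsWithStats(m)
for i in range(1,n):
    if 190<c[i][1]<260 and 370<c[i][0]<425 and s[i][4]>8: print(c[i][::-1],ray('scene',c[i][::-1],.112))
plan(.448,-.187,.31,2.2)
E
```

```text
[ 0.943 -0.344  0.12 ] 257 [494.409 101.183]
[ 0.922 -0.203  0.12 ] 158 [443.646 109.133]
[ 0.534 -0.213  0.12 ] 123 [454.317 247.341]
[ 0.447 -0.183  0.12 ] 123 [444.642 280.463]
[ 0.437 -0.005  0.12 ] 151 [376.669 284.695]
[0.349 0.336 0.12 ] 106 [246.491 319.745]
[ 0.303 -0.06   0.12 ] 82 [399.195 336.341]
[0.304 0.258 0.12 ] 110 [276.227 336.964]
[203.744 388.5  ] [ 0.536 -0.218  0.112]
[214.225 407.933] [ 0.448 -0.189  0.112]
[242.172 388.398] [ 0.435 -0.004  0.112]
yaw 2.202 move [0.117 0.107 0.002] turn 0.002
```

Call:
move_arm --motion '[{"dr":[0,0,0],"translation":[0.02,0.018,0],"fingers":60},{"dr":[0,0,0],"translation":[0.035,0.031,0],"fingers":60},{"dr":[0,0,0],"translation":[0.035,0.031,0],"fingers":60},{"dr":[0,0,0],"translation":[0.022,0.019,0],"fingers":60},{"dr":[0,0,0],"translation":[0.008,0.007,0],"fingers":60},{"dr":[0,0,0],"translation":[0,0,0.03],"fingers":60},{"dr":[0,0,0],"translation":[0,0,0.03],"fingers":60},{"dr":[0,0,0],"translation":[0,0,0.03],"fingers":60},{"dr":[0,0,0],"translation":[0,0,0.02],"fingers":60},{"dr":[0,0,0],"translation":[0,0,0.01],"fingers":60},{"dr":[0,0,0],"translation":[0,0,0],"fingers":60},{"dr":[0,0,0],"translation":[0,0,0],"fingers":60}]'

```text
time: 56.52
tool_pos: [0.4461, -0.1857, 0.192]
tcp_rot: [[-0.59, 0.807, 0.001], [0.807, 0.59, -0.0], [-0.001, 0.001, -1.0]]
force: [0.3, 0.6, -0.3]
gripper_width: 0.065
grasp_force: 0.0
```

```bash
python3 - <<'E'
from h import *
plan(.4475,-.186,.106,2.2)
E
```

```text
yaw 2.202 move [-0.001   0.0009  0.086 ] turn 0.002
```

Call:
move_arm --motion '[{"dr":[0,0,0],"translation":[-0.001,0.001,0.03],"fingers":60},{"dr":[0,0,0],"translation":[0,0,0.03],"fingers":60},{"dr":[0,0,0],"translation":[0,0,0.018],"fingers":60},{"dr":[0,0,0],"translation":[0,0,0.007],"fingers":60},{"dr":[0,0,0],"translation":[0,0,0],"fingers":60},{"dr":[0,0,0],"translation":[0,0,0],"fingers":255},{"dr":[0,0,0],"translation":[0,0,0],"fingers":255},{"dr":[0,0,0],"translation":[0,0,0],"fingers":255},{"dr":[0,0,0],"translation":[0,0,0],"fingers":255},{"dr":[0,0,0],"translation":[0,0,0],"fingers":255},{"dr":[0,0,0],"translation":[0,0,0],"fingers":255}]' --squeeze 45

```text
time: 57.9
tool_pos: [0.448, -0.1858, 0.1071]
tcp_rot: [[-0.59, 0.807, 0.002], [0.807, 0.59, -0.001], [-0.002, 0.001, -1.0]]
force: [0.8, 0.3, 6.4]
gripper_width: 0.0319
grasp_force: 44.8
```

Call:
move_arm --motion '[{"dr":[0,0,0],"translation":[0,0,-0.005],"fingers":255},{"dr":[0,0,0],"translation":[0,0,-0.01],"fingers":255},{"dr":[0,0,0],"translation":[0,0,-0.005],"fingers":255},{"dr":[0,0,0],"translation":[0,0,0],"fingers":255},{"dr":[0,0,0],"translation":[0,0,0],"fingers":255}]'

```text
time: 58.52
tool_pos: [0.4469, -0.1858, 0.1262]
tcp_rot: [[-0.59, 0.807, -0.0], [0.807, 0.59, -0.0], [0.0, -0.0, -1.0]]
force: [-0.1, -0.8, -2.6]
gripper_width: 0.0319
grasp_force: 44.8
```

```bash
python3 - <<'E'
from h import *
plan(.463,-.206,.107,2.2)
E
```

```text
yaw 2.202 move [-0.0258  0.0011  0.0192] turn 0.002
```

Call:
move_arm --motion '[{"dr":[0,0,0],"translation":[-0.008,0,0],"fingers":255},{"dr":[0,0,0],"translation":[-0.012,0.001,0],"fingers":255},{"dr":[0,0,0],"translation":[-0.006,0,0],"fingers":255},{"dr":[0,0,0],"translation":[0,0,0.01],"fingers":255},{"dr":[0,0,0],"translation":[0,0,0.006],"fingers":255},{"dr":[0,0,0],"translation":[0,0,0.003],"fingers":255},{"dr":[0,0,0],"translation":[0,0,0],"fingers":255},{"dr":[0,0,0],"translation":[0,0,0],"fingers":255}]'

```text
time: 59.52
tool_pos: [0.4632, -0.206, 0.1073]
tcp_rot: [[-0.59, 0.807, -0.0], [0.807, 0.59, -0.0], [0.0, -0.0, -1.0]]
force: [0.0, 0.1, -2.9]
gripper_width: 0.0316
grasp_force: 45.0
```

Call:
move_arm --motion '[{"dr":[0,0,0],"translation":[0,0,0],"fingers":150},{"dr":[0,0,0],"translation":[0,0,0],"fingers":90},{"dr":[0,0,0],"translation":[0,0,0],"fingers":60},{"dr":[0,0,0],"translation":[0,0,0],"fingers":60},{"dr":[0,0,0],"translation":[0,0,-0.01],"fingers":60},{"dr":[0,0,0],"translation":[0,0,-0.03],"fingers":60},{"dr":[0,0,0],"translation":[0,0,-0.05],"fingers":60},{"dr":[0,0,0],"translation":[0,0,-0.05],"fingers":60},{"dr":[0,0,0],"translation":[0,0,-0.05],"fingers":60},{"dr":[0,0,0],"translation":[0,0,-0.015],"fingers":60},{"dr":[0,0,0],"translation":[0,0,0],"fingers":60}]'

```text
time: 60.9
tool_pos: [0.4634, -0.2062, 0.313]
tcp_rot: [[-0.59, 0.807, 0.001], [0.807, 0.59, -0.001], [-0.002, 0.0, -1.0]]
force: [-0.1, -1.4, -1.4]
gripper_width: 0.0655
grasp_force: 0.0
```

```bash
python3 - <<'E'
from h import *
h=np.array([.7294,-.251]);a=np.radians(198);p=h+.312*np.array([np.cos(a),np.sin(a)]);print(p)
plan(p[0],p[1],.31,2.2)
for c in caps(): 
    if c[0][0]<.6 and c[0][1]<0: print(c[0])
E
```

```text
[ 0.43267037 -0.3474133 ]
yaw 2.202 move [-0.0958 -0.1081  0.0032] turn 0.002
[ 0.53363483 -0.21219317  0.12      ]
[ 0.46218005 -0.203383    0.12      ]
[ 0.4379607  -0.00452622  0.12      ]
[ 0.30338555 -0.05945111  0.12      ]
```

Call:
move_arm --motion '[{"dr":[0,0,0],"translation":[-0.015,-0.017,0],"fingers":60},{"dr":[0,0,0],"translation":[-0.03,-0.033,0],"fingers":60},{"dr":[0,0,0],"translation":[-0.03,-0.033,0],"fingers":60},{"dr":[0,0,0],"translation":[-0.015,-0.018,0],"fingers":60},{"dr":[0,0,0],"translation":[-0.005,-0.006,0],"fingers":60},{"dr":[0,0,0],"translation":[0,0,0.03],"fingers":60},{"dr":[0,0,0],"translation":[0,0,0.03],"fingers":60},{"dr":[0,0,0],"translation":[0,0,0.021],"fingers":60},{"dr":[0,0,0],"translation":[0,0,0],"fingers":60},{"dr":[0,0,0],"translation":[0,0,0],"fingers":160},{"dr":[0,0,0],"translation":[0,0,0],"fingers":200},{"dr":[0,0,0],"translation":[0,0,0],"fingers":255},{"dr":[0,0,0],"translation":[0,0,0],"fingers":255},{"dr":[0,0,0],"translation":[0,0,0],"fingers":255},{"dr":[0,0,0],"translation":[0,0,0],"fingers":255}]' --squeeze 30

```text
time: 62.82
tool_pos: [0.433, -0.3464, 0.2323]
tcp_rot: [[-0.59, 0.808, 0.0], [0.808, 0.59, -0.001], [-0.001, -0.001, -1.0]]
force: [-2.8, -0.4, 6.6]
gripper_width: 0.0193
grasp_force: 29.6
```

```bash
python3 arc2.py 169.6 7
```

```text
[ 0.43296424 -0.34637976  0.23229627] 0.31140240831244365 197.83585218555268
7 dr z 0.07040122682061874 tr [ 2.07807213e-02  7.06145557e-03 -2.96305586e-05]
```

Call:
move_arm --motion '[{"dr":[0,0,0.0704],"translation":[0.0206,0.0076,0],"fingers":255},{"dr":[0,0,0.0704],"translation":[0.0206,0.0076,0],"fingers":255},{"dr":[0,0,0.0704],"translation":[0.0206,0.0076,0],"fingers":255},{"dr":[0,0,0.0704],"translation":[0.0206,0.0076,0],"fingers":255},{"dr":[0,0,0.0704],"translation":[0.0206,0.0076,0],"fingers":255},{"dr":[0,0,0],"translation":[0,0,0],"fingers":255}]'

```text
time: 63.58
tool_pos: [0.4186, -0.2366, 0.2323]
tcp_rot: [[-0.278, 0.961, 0.001], [0.961, 0.278, -0.001], [-0.001, 0.001, -1.0]]
force: [-1.4, 1.3, 7.1]
gripper_width: 0.019
grasp_force: 31.0
```

```bash
python3 arc2.py 169.6 2
```

```text
[ 0.41857016 -0.23656549  0.23225986] 0.3111648208282894 177.34117373265403
2 dr z 0.06755448480185589 tr [ 1.99763189e-02  6.67277775e-03 -2.25928929e-05]
```

Call:
move_arm --motion '[{"dr":[0,0,0.068],"translation":[0.0201,0.007,0],"fingers":255},{"dr":[0,0,0.068],"translation":[0.0201,0.0074,0],"fingers":255},{"dr":[0,0,0],"translation":[0,0,0],"fingers":255},{"dr":[0,0,0],"translation":[0,0,0],"fingers":255}]'

```text
time: 64.08
tool_pos: [0.4231, -0.1963, 0.2322]
tcp_rot: [[-0.146, 0.989, 0.002], [0.989, 0.146, -0.001], [-0.001, 0.002, -1.0]]
force: [0.2, 1.7, 10.3]
gripper_width: 0.0196
grasp_force: 31.4
```

```bash
python3 arc2.py 169.6 1
```

```text
[ 0.42313044 -0.19633535  0.23221571] 0.311109736084916 169.88010345625193
1 dr z 0.004888727557812 tr [ 1.72769946e-03 -3.57021494e-04 -2.28994910e-06]
```

Call:
move_arm --motion '[{"dr":[0,0,0],"translation":[0,0,0],"fingers":160},{"dr":[0,0,0],"translation":[0,0,0],"fingers":80},{"dr":[0,0,0],"translation":[0,0,0],"fingers":60},{"dr":[0,0,0],"translation":[0,0,0],"fingers":60},{"dr":[0,0,0],"translation":[0,0,-0.02],"fingers":60},{"dr":[0,0,0],"translation":[0,0,-0.03],"fingers":60},{"dr":[0,0,0],"translation":[0,0,-0.03],"fingers":60},{"dr":[0,0,0.008],"translation":[0,0,0],"fingers":60},{"dr":[0,0,0],"translation":[0,0,0],"fingers":60}]'

```text
time: 65.2
tool_pos: [0.4218, -0.1954, 0.3107]
tcp_rot: [[-0.135, 0.991, -0.001], [0.991, 0.135, -0.0], [0.0, -0.001, -1.0]]
force: [0.8, -0.8, -0.4]
gripper_width: 0.0654
grasp_force: 0.0
```

```bash
python3 - <<'E'
from h import *
plan(.4877,.4261,.15,1.709)
E
```

```text
yaw 1.706 move [0.6069 0.1492 0.1606] turn -0.003
```

Call:
move_arm --motion '[{"dr":[0,0,0],"translation":[0.02,0.005,0],"fingers":60},{"dr":[0,0,0],"translation":[0.04,0.01,0],"fingers":60},{"dr":[0,0,0],"translation":[0.05,0.012,0],"fingers":60},{"dr":[0,0,0],"translation":[0.05,0.012,0],"fingers":60},{"dr":[0,0,0],"translation":[0.05,0.012,0],"fingers":60},{"dr":[0,0,0],"translation":[0.05,0.013,0],"fingers":60},{"dr":[0,0,0],"translation":[0.05,0.013,0],"fingers":60},{"dr":[0,0,0],"translation":[0.05,0.012,0],"fingers":60},{"dr":[0,0,0],"translation":[0.05,0.012,0],"fingers":60},{"dr":[0,0,0],"translation":[0.05,0.012,0],"fingers":60},{"dr":[0,0,0],"translation":[0.05,0.012,0.02],"fingers":60},{"dr":[0,0,0],"translation":[0.05,0.012,0.04],"fingers":60},{"dr":[0,0,0],"translation":[0.035,0.009,0.05],"fingers":60},{"dr":[0,0,0],"translation":[0.012,0.003,0.05],"fingers":60},{"dr":[0,0,0],"translation":[0,0,0.02],"fingers":60},{"dr":[0,0,0],"translation":[0,0,0],"fingers":60},{"dr":[0,0,0],"translation":[0,0,0],"fingers":60}]'

```text
time: 67.32
tool_pos: [0.4885, 0.4243, 0.1351]
tcp_rot: [[-0.134, 0.991, 0.002], [0.991, 0.134, 0.002], [0.001, 0.002, -1.0]]
force: [0.1, 0.5, 0.4]
gripper_width: 0.0654
grasp_force: 0.0
```

```bash
python3 - <<'E'
from h import *
plan(.4877,.4261,.089,1.709)
im=arm.capture('scene');m=cv2.inRange(cv2.cvtColor(im,cv2.COLOR_RGB2HSV),(112,130,60),(128,255,255));n,l,s,c=cv2.connectedComponentsWithStats(m)
for i in range(1,n):
    if 190<c[i][1]<260 and 370<c[i][0]<425 and s[i][4]>8: print(c[i][::-1],ray('scene',c[i][::-1],.112))
cv2.imwrite('pics/g2.png',cv2.resize(im[150:290,300:440,::-1],(560,560),interpolation=cv2.INTER_CUBIC))
E
```

```text
yaw 1.705 move [ 0.0018 -0.0006  0.0461] turn -0.004
[204.5 388.4] [ 0.53385219 -0.21327932  0.112     ]
[211.31343284 405.82089552] [ 0.46159796 -0.20232615  0.112     ]
[242.08421053 388.38947368] [ 0.4354472  -0.00409605  0.112     ]
```

View pics/g2.png

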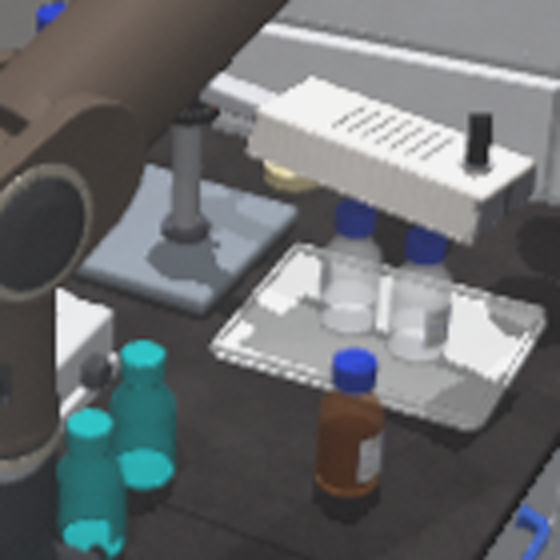

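Both clear jars stand in the row beneath the hood again (caps at 355,217 and 427,242) and the amber jar is where it started. Since the knock may have come before the first press, I'll redo the start with everything in place.

Call:
move_arm --motion '[{"dr":[0,0,0],"translation":[0.002,-0.001,0.02],"fingers":60},{"dr":[0,0,0],"translation":[0,0,0.015],"fingers":60},{"dr":[0,0,0],"translation":[0,0,0.01],"fingers":60},{"dr":[0,0,0],"translation":[0,0,0],"fingers":60},{"dr":[0,0,0],"translation":[0,0,0],"fingers":160},{"dr":[0,0,0],"translation":[0,0,0],"fingers":200},{"dr":[0,0,0],"translation":[0,0,0],"fingers":255},{"dr":[0,0,0],"translation":[0,0,0],"fingers":255},{"dr":[0,0,0],"translation":[0,0,0],"fingers":255},{"dr":[0,0,0],"translation":[0,0,0],"fingers":255}]' --squeeze 30

```text
time: 68.62
tool_pos: [0.4876, 0.4263, 0.0885]
tcp_rot: [[-0.134, 0.991, 0.002], [0.991, 0.134, 0.001], [0.001, 0.002, -1.0]]
force: [5.9, 0.6, 1.5]
gripper_width: 0.0101
grasp_force: 35.4
```

Call:
move_arm --motion '[{"dr":[0,0,0],"translation":[0,0.01,0],"fingers":255},{"dr":[0,0,0],"translation":[0,0.012,0],"fingers":255},{"dr":[0,0,0],"translation":[0,0.012,0],"fingers":255},{"dr":[0,0,0],"translation":[0,0.012,0],"fingers":255},{"dr":[0,0,0],"translation":[0,0.012,0],"fingers":255},{"dr":[0,0,0],"translation":[0,0.01,0],"fingers":255},{"dr":[0,0,0],"translation":[0,0,0],"fingers":255},{"dr":[0,0,0],"translation":[0,0,0],"fingers":255}]'

```text
time: 69.62
tool_pos: [0.554, 0.4358, 0.0885]
tcp_rot: [[-0.135, 0.991, 0.0], [0.991, 0.135, 0.001], [0.001, 0.001, -1.0]]
force: [1.5, 0.4, 5.2]
gripper_width: 0.0103
grasp_force: 35.9
```

Call:
move_arm --motion '[{"dr":[0,0,0],"translation":[0,0,0],"fingers":160},{"dr":[0,0,0],"translation":[0,0,0],"fingers":80},{"dr":[0,0,0],"translation":[0,0,0],"fingers":60},{"dr":[0,0,0],"translation":[0,0,0],"fingers":60},{"dr":[0,0,0],"translation":[0,0,-0.02],"fingers":60},{"dr":[0,0,0],"translation":[0,0,-0.04],"fingers":60},{"dr":[0,0,0],"translation":[0,0,0],"fingers":255},{"dr":[0,0,0],"translation":[0,-0.02,0],"fingers":255},{"dr":[0,0,0],"translation":[0,-0.03,0],"fingers":255},{"dr":[0,0,0],"translation":[0,-0.018,0],"fingers":255},{"dr":[0,0,0],"translation":[0,0,0],"fingers":255},{"dr":[0,0,0],"translation":[0,0,0.03],"fingers":255},{"dr":[0,0,0],"translation":[0,0,0.02],"fingers":255},{"dr":[0,0,0],"translation":[0,0,0.01],"fingers":255},{"dr":[0,0,0],"translation":[0,0,0],"fingers":255},{"dr":[0,0,0],"translation":[0,0,0],"fingers":255}]'

```text
time: 71.62
tool_pos: [0.4867, 0.4265, 0.0886]
tcp_rot: [[-0.135, 0.991, 0.001], [0.991, 0.135, 0.001], [0.001, 0.001, -1.0]]
force: [0.4, -0.4, -0.5]
gripper_width: -0.0004
grasp_force: 0.0
```

Call:
move_arm --motion '[{"dr":[0,0,0],"translation":[0,0,0.01],"fingers":255},{"dr":[0,0,0],"translation":[0,0,0.004],"fingers":255},{"dr":[0,0,0],"translation":[0,0,0.003],"fingers":255},{"dr":[0,0,0],"translation":[0,0,0.0025],"fingers":255},{"dr":[0,0,0],"translation":[0,0,0],"fingers":255},{"dr":[0,0,0],"translation":[0,0,0],"fingers":255}]'

```text
time: 72.38
tool_pos: [0.4867, 0.4262, 0.0709]
tcp_rot: [[-0.135, 0.991, 0.002], [0.991, 0.135, -0.0], [-0.0, 0.002, -1.0]]
force: [-3.7, -5.6, 21.3]
gripper_width: -0.0001
grasp_force: 10.1
```

Pressed to the bottom. Now the cover goes back home.

Call:
move_arm --motion '[{"dr":[0,0,0],"translation":[0,0,-0.01],"fingers":255},{"dr":[0,0,0],"translation":[0,0,-0.03],"fingers":255},{"dr":[0,0,0],"translation":[0,0,-0.04],"fingers":60},{"dr":[0,0,0],"translation":[0,0.02,0],"fingers":60},{"dr":[0,0,0],"translation":[0,0.03,0],"fingers":60},{"dr":[0,0,0],"translation":[0,0.018,0],"fingers":60},{"dr":[0,0,0],"translation":[0,0,0.02],"fingers":60},{"dr":[0,0,0],"translation":[0,0,0.02],"fingers":60},{"dr":[0,0,0],"translation":[0,0,0.01],"fingers":60},{"dr":[0,0,0],"translation":[0,0,0],"fingers":60},{"dr":[0,0,0],"translation":[0,0,0],"fingers":60}]'

```text
time: 73.75
tool_pos: [0.5537, 0.4356, 0.0989]
tcp_rot: [[-0.135, 0.991, 0.0], [0.991, 0.135, 0.001], [0.001, 0.0, -1.0]]
force: [-0.7, 0.4, -0.6]
gripper_width: 0.0652
grasp_force: 0.0
```

Call:
move_arm --motion '[{"dr":[0,0,0],"translation":[0,0,0.009],"fingers":60},{"dr":[0,0,0],"translation":[0,0,0],"fingers":60},{"dr":[0,0,0],"translation":[0,0,0],"fingers":160},{"dr":[0,0,0],"translation":[0,0,0],"fingers":200},{"dr":[0,0,0],"translation":[0,0,0],"fingers":255},{"dr":[0,0,0],"translation":[0,0,0],"fingers":255},{"dr":[0,0,0],"translation":[0,0,0],"fingers":255},{"dr":[0,0,0],"translation":[0,0,0],"fingers":255},{"dr":[0,0,0],"translation":[0,-0.01,0],"fingers":255},{"dr":[0,0,0],"translation":[0,-0.012,0],"fingers":255},{"dr":[0,0,0],"translation":[0,-0.012,0],"fingers":255},{"dr":[0,0,0],"translation":[0,-0.012,0],"fingers":255},{"dr":[0,0,0],"translation":[0,-0.012,0],"fingers":255},{"dr":[0,0,0],"translation":[0,-0.008,0],"fingers":255},{"dr":[0,0,0],"translation":[0,-0.003,0],"fingers":255},{"dr":[0,0,0],"translation":[0,0,0],"fingers":255},{"dr":[0,0,0],"translation":[0,0,0],"fingers":255}]' --squeeze 30

```text
time: 75.88
tool_pos: [0.4877, 0.4258, 0.0897]
tcp_rot: [[-0.134, 0.991, 0.004], [0.991, 0.134, 0.001], [0.001, 0.004, -1.0]]
force: [9.7, 1.0, 1.0]
gripper_width: 0.0104
grasp_force: 33.3
```

Against the stop (9.7 N). Now to release, retreat and check.

Call:
move_arm --motion '[{"dr":[0,0,0],"translation":[0,0,0],"fingers":160},{"dr":[0,0,0],"translation":[0,0,0],"fingers":80},{"dr":[0,0,0],"translation":[0,0,0],"fingers":60},{"dr":[0,0,0],"translation":[0,0,0],"fingers":60},{"dr":[0,0,0],"translation":[0,0,-0.02],"fingers":60},{"dr":[0,0,0],"translation":[0,0,-0.04],"fingers":60},{"dr":[0,0,0],"translation":[0,0,-0.05],"fingers":60},{"dr":[0,0,0],"translation":[-0.04,0,-0.04],"fingers":60},{"dr":[0,0,0],"translation":[-0.05,0,0],"fingers":60},{"dr":[0,0,0],"translation":[-0.05,0,0],"fingers":60},{"dr":[0,0,0],"translation":[-0.05,0,0],"fingers":60},{"dr":[0,0,0],"translation":[-0.05,0,0],"fingers":60},{"dr":[0,0,0],"translation":[-0.05,0,0],"fingers":60},{"dr":[0,0,0],"translation":[0,0,0],"fingers":60}]'

```text
time: 77.62
tool_pos: [0.5258, 0.1338, 0.2402]
tcp_rot: [[-0.128, 0.992, 0.001], [0.992, 0.128, -0.002], [-0.002, 0.0, -1.0]]
force: [-0.1, 1.2, -0.3]
gripper_width: 0.0653
grasp_force: 0.0
```

```bash
python3 - <<'E'
from h import *
t=arm.capture('top')[:,:,::-1];im=arm.capture('scene');s=im[:,:,::-1]
m=cv2.inRange(cv2.cvtColor(im,cv2.COLOR_RGB2HSV),(112,130,60),(128,255,255));n,l,st,c=cv2.connectedComponentsWithStats(m)
for i in range(1,n):
    if 190<c[i][1]<260 and 370<c[i][0]<425 and st[i][4]>8: print(c[i][::-1],ray('scene',c[i][::-1],.112))
r=lambda im,w:cv2.resize(im,(w,w),interpolation=cv2.INTER_CUBIC)
cv2.imwrite('pics/f2.png',np.hstack([r(t[205:305,185:285],400),r(s[150:290,300:440],400)]))
E
```

```text
[204.5 388.4] [ 0.53385219 -0.21327932  0.112     ]
[211.4        405.81538462] [ 0.46138595 -0.20179266  0.112     ]
[242.34444444 388.41111111] [ 0.43477833 -0.0028366   0.112     ]
```

View pics/f2.png

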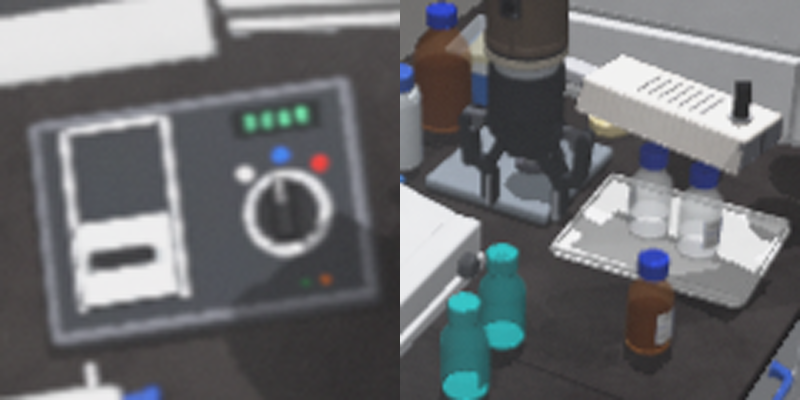

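The cover is home, the selector is on blue, both jars are in the row under the hood and the arm is clear.

```bash
python3 -c "
from plant import arm
print(arm.hand_in())"
```

```text
the job is handed in; nothing more can be done
None
```

I handed the job in: both clear jars (only two were present) stand in a row on the tray under the lamp hood, the amber jar is untouched, the selector is on blue and the dust cover is fully home. The start button was pressed twice, because one jar got knocked aside, possibly before the first press, so I swung the lamp off, reset the jar, swung the lamp back and pressed again.

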